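Batch-check rollers on a spring scale

ROBOT

A 6-joint arm with a two-finger parallel gripper is mounted at the origin on a cart in front of the work surface, level with it; the furniture and walls round the work are solid. World frame = base frame: x ahead of the robot, y to its left, z up, the work surface at z = 0. Lengths are in m, angles in degrees, forces in N, time in s.
With the tool pointing down it reaches from about 0.4 to 0.825 m from the base axis. Payload 7 kg.
Tool frame: the origin (TCP) lies midway between the tips of the shut fingers; the grasp point (between the pads) lies 19 mm behind it (ctrl.hold_point_z is the distance from the TCP to the grasp point, in m); z points along the fingers, x is the direction in which the jaws open and shut, and the axes are right-handed (so a half turn about z gives the same grasp; the last joint's range is limited). The gripper opens to 88 mm and grips with 3 to 60 N. Pads are 19 mm wide; open, the fingers measure 130 mm over their backs; the gripper's body (78 mm by 193 mm) begins 47 mm behind the grasp point.
Start: joints at [16.507, 20.546, 0.682, 0, -70.136, -16.507], TCP at [0.675, -0, 0.227] pointing down, gripper open.
Joint ranges: [-176.03, 176.03], [-82.01, 121.73], [-58.28, 71.71], [-173.87, 95.51], [-174.79, -0.11], [-173.66, 173.66]. Speed limits (degrees/s): [136.94, 136.94, 172.46, 180, 180, 180].

INTERFACE

Orientations are given as [roll, pitch, yaw] about the fixed x, y, z axes, in that order (R = Rz(yaw) Ry(pitch) Rx(roll)).
In Python, from plant import ctrl gives the robot as it stands.
- The arm moves only by the tool apply_moves, never from a script. Its argument "motion" is a list of rows, each a list of 2 entries, a list of its own where there are three numbers: the shift along the world's x, y, z in cm, then the turn about the world's z in degrees. In form: [[[tx, ty, tz], roll], ...]. A call has 1 to 10 rows; each row is the pose to reach, as a shift and turn from the pose commanded when the call began; what a row does not reach only later rows make up. A row lasts 1/10 s, in which the tool goes at most 50 mm and 8.59 degrees, less where a joint would pass 70% of its speed; a pose out of reach is approached as far as the arm can. A call with a gripper value outside its range is refused whole. "hand" is the finger opening in cm, from 0 to 8.76, set as the call begins (left out, the last holds). The fingers move at their own pace and stop on an object; the grip force is fixed at half the most. Time passes only in rows, so rows that repeat a pose let the fingers close. It gives the time, the measured TCP pose, the force and the opening at its end, in the units of the state.
- ctrl.get_obs(): the state, without advancing time (a new reading comes with each control period).
- ctrl.snapshot(name): name is "scene" or "side" or "wrist"; returns (picture, depth): 400x640x3 uint8, blue, green, red; 400x640 float32, m along the optical axis (not along the pixel's ray), 0 where there is no reading.
- ctrl.camera_model(name): a dict with "fx", "fy", "cx", "cy" (pixels), "k1" (the pictures are not rectified: a ray, as slopes to the right and down, at radius r is drawn at 1 + k1 r^2 times it, then the intrinsics apply), "cam_to_world" (4x4, takes a point from camera to world coordinates); the wrist camera has in their place "tool_from_camera" (4x4, takes a point from camera to tool coordinates, whose origin is the TCP and whose axes are the tool frame's). Camera axes: x right, y down, z forward; pixel columns grow to the right and rows downward; lengths in m; the calibration is good to about 2 mm. A picture is of the moment at which its call begins: read the wrist's pose just before it. camera_model takes no time and is no camera call.
- ctrl.close_job(): hands the job in, once; it reports no verdict.
The state is a dict: "clock": time; "joint_pos": joint angles; "qvel": joint speeds; "tau": joint torques, N m; "tool_pos": TCP position; "orientation": TCP orientation; "force": force on the tool from outside, world axes, zero at the start; "moment": the same for the moment, N m; "opening": finger opening in m.
Only numpy, scipy, OpenCV 4.12 (cv2) and the standard library are available. Lean on these libraries where they do the work, as an engineer would, in place of code of your own. Each camera call takes 0.05 s, during which the arm holds its last target.

TASK

Check the batch of five rollers on the spring scale. Draw the loaded scoop out of the blue garage by its black front bar, set it down on the desk clear of the garage and let go, then take it again by its orange rear handle and pour all five rollers over its nose into the hanging pan, so that their weight brings the pan down onto its stop. No roller may end up on the desk, the empty scoop must finally stand upright on the desk again, and the ear cup and the tape roll are to be left alone.

Things in the scene. Friction and masses are not known exactly. Their poses are not given: they have to be found in the camera images.
- garage: fixed blue low cover, 100 deep (its x) x 106 wide (y) x 62 mm high, origin under its centre on the desk; open front faces its -x at x = -50 mm; inside 90 wide, 56 high, no floor. The rear of the scoop, with the whole handle, starts inside, so that the handle cannot be grasped until the scoop is drawn out along the garage's -x (about 85 mm).
- scoop: loose aluminium scoop, 140 g empty, standing on the desk; origin on its underside, nose (open end) towards its -x, handle towards its +x. Trough x -70..+60 mm, 68.5 mm wide outside, side walls 44 mm high from the desk, 2 mm sheet; its floor falls 7 degrees from the nose to the back wall, so that rollers stay in while it is level and roll out over the nose once it is tipped well past 7 degrees nose-down. Overall length 196 mm.
- scoop_bar (a point): centre of the black bar across the scoop above its nose: 12 mm thick along the scoop's x, 64 mm long along y, 16 mm high, its centre 64 mm above the desk (scoop frame -64, 0, 64 mm); pinch it from above along the scoop's x; the rollers lie at least 15 mm lower, behind it. Fingers round this bar stand in the way of the pour.
- scoop_nose (a point): middle of the pouring edge of the trough floor, scoop frame (-70, 0, 21.7) mm; the side walls beside it reach down 22 mm lower.
- scoop_handle: orange handle block fixed to the scoop's rear; 66 mm long (x), 16 mm thick (y), 26 mm high (z); origin at its centre, scoop frame (93, 0, 31) mm, axes as the scoop's.
- roller_1: one of five equal plain aluminium rollers, cylinder 20 mm diameter x 60 mm along its y, about 51 g (10 % more or less), origin at its centre; starts lying across the scoop's trough, one behind the other
- roller_2: one of five equal plain aluminium rollers, cylinder 20 mm diameter x 60 mm along its y, about 51 g (10 % more or less), origin at its centre; starts lying across the scoop's trough, one behind the other
- roller_3: one of five equal plain aluminium rollers, cylinder 20 mm diameter x 60 mm along its y, about 51 g (10 % more or less), origin at its centre; starts lying across the scoop's trough, one behind the other
- roller_4: one of five equal plain aluminium rollers, cylinder 20 mm diameter x 60 mm along its y, about 51 g (10 % more or less), origin at its centre; starts lying across the scoop's trough, one behind the other
- roller_5: one of five equal plain aluminium rollers, cylinder 20 mm diameter x 60 mm along its y, about 51 g (10 % more or less), origin at its centre; starts lying across the scoop's trough, one behind the other
- scale: fixed spring scale, origin under the centre of its 130 (x) x 180 (y) mm grey base; its front faces its -x, the side from which the scoop's nose comes in. Two columns stand at y = +-81 mm, 171 mm high, with arms and brass spring barrels reaching inward to y = +-58 mm (z 108 to 171 mm): a 117 mm gap between them, in which the scoop fits but not open fingers outside it.
- pan_floor (a point): centre of the hanging pan's inner floor, axes as the scale's; 59 mm above the desk when empty, 34 mm when on the stop. Pan inside 114 (x) x 102 (y) mm; front and side walls rise 41 mm above the floor, the back wall (+x) 81 mm.
- pan_body (a joint): how far the pan has sunk, m: 0 empty (held up by its springs), 0.025 on the hard stop. It begins to sink at about 0.7 N, and reaches the stop only with about 2.2 N of load: all five rollers; it springs up again when unloaded.
- ear_cup: black headset cup with teal felt face, bystander, 83 x 106 x 37 mm, origin under its centre
- tape: black roll of tape, bystander, 63 mm across, 18 mm high, origin under its centre

How it is judged:
By the outcome, as a careful person would: the job done as asked, in the order asked, and still so for the second after the job is handed in, with the robot touching nothing.
It also fails if it takes over 64 s, if anything falls off the work surface, if the arm or the gripper's body presses on something with over 40 N, if the wrist force passes 120 N, or if a joint passes its speed limit or range.

## Working session

There is one attempt and no reset: what is moved stays moved. The work goes in short steps, Python scripts to look and compute and a tool call to move; the robot and the scene stay as the last step left them, time stands still between calls to the robot, and variables do not carry over. Pictures are saved under pics/ and viewed, and the job is handed in when it is done.

Besides the shell and the picture viewer there is one more tool, called in YAML: its name, and indented under it one key for each argument. apply_moves: Moves the arm, as the interface text tells. Its arguments: {"type":"object","properties":{"motion":{"type":"array"},"hand":{"type":"number"}},"required":["motion"]}

```bash
ls; mkdir -p pics
cat > h.py <<'E'
import numpy as np, cv2
from plant import ctrl
def snap(n,name):
    o=ctrl.get_obs(); im,d=ctrl.snapshot(n); cv2.imwrite(f'pics/{name}.png',im); np.savez(f'pics/{name}.npz',im=im,d=d,p=o['tool_pos'],o=o['orientation']); return im,d,o
def cam(n,o=None):
    m=ctrl.camera_model(n); K=np.array([[m['fx'],0,m['cx']],[0,m['fy'],m['cy']],[0,0,1.]]); D=np.array([m['k1'],0,0,0.])
    if 'cam_to_world' in m: T=np.array(m['cam_to_world'])
    else:
        from scipy.spatial.transform import Rotation as R
        W=np.eye(4); W[:3,:3]=R.from_euler('xyz',o['orientation'],degrees=True).as_matrix(); W[:3,3]=o['tool_pos']; T=W@np.array(m['tool_from_camera'])
    return K,D,T
def slopes(px,K,D): return cv2.undistortPoints(np.array(px,float).reshape(-1,1,2),K,D).reshape(-1,2)
def onplane(px,z,K,D,T):
    s=slopes(px,K,D); r=np.c_[s,np.ones(len(s))]@T[:3,:3].T; c=T[:3,3]; return c+r*((z-c[2])/r[:,2])[:,None]
def cloud(d,K,D,T):
    v,u=np.mgrid[:d.shape[0],:d.shape[1]]; s=slopes(np.c_[u.ravel(),v.ravel()],K,D)
    P=np.c_[s,np.ones(len(s))]*d.reshape(-1,1); P=P@T[:3,:3].T+T[:3,3]; P[d.ravel()==0]=np.nan; return P.reshape(*d.shape,3)
E
python3 - <<'E'
from h import *
for n in('scene','side','wrist'):
    im,d,o=snap(n,n+'0'); K,D,T=cam(n,o); print(n,T[:3,3].round(3),T[:3,2].round(2),(d>0).mean())
print(o)
E
```

```text
pics
scene [ 0.169 -0.701  0.855] [ 0.36  0.58 -0.73] 0.9961484375
side [ 0.391 -0.886  0.384] [ 0.19  0.91 -0.36] 0.996046875
wrist [ 0.675 -0.07   0.383] [-0.    0.27 -0.96] 0.98484375
{'clock': 0.1, 'joint_pos': array([ 1.65081570e+01,  2.05883984e+01,  6.38398130e-01, -1.56557352e-02,
       -7.01348431e+01, -1.65076352e+01]), 'qvel': array([ 0.00312772, -0.01702148,  0.15427545,  0.09562172,  0.01011751,
       -0.03133539]), 'tau': array([-1.42273191e-03, -5.84165347e+01,  2.93752134e+01,  7.01551259e+00,
        1.01412315e-02, -6.66964229e-05]), 'tool_pos': array([ 6.74568907e-01, -2.38239170e-05,  2.25706118e-01]), 'orientation': array([-1.79990002e+02, -8.55284651e-02,  1.79995184e+02]), 'force': array([-0.41027006, -1.24711447, -0.91223504]), 'moment': array([ 0.01153803, -0.00717404, -0.02735745]), 'opening': 0.0873424495594504}
```

View pics/scene0.png

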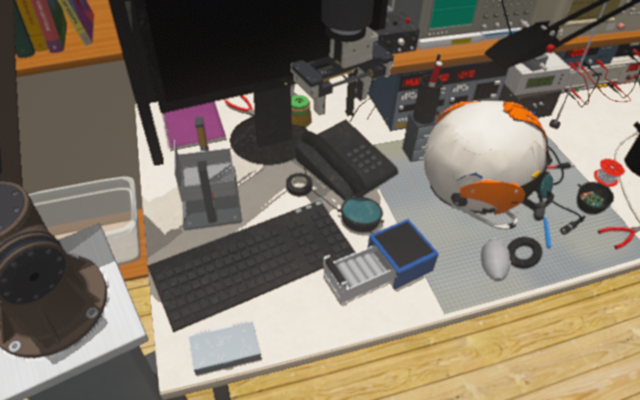

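View pics/side0.png

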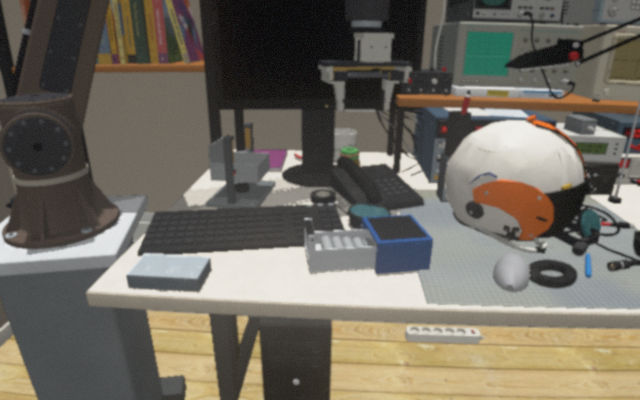

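View pics/wrist0.png

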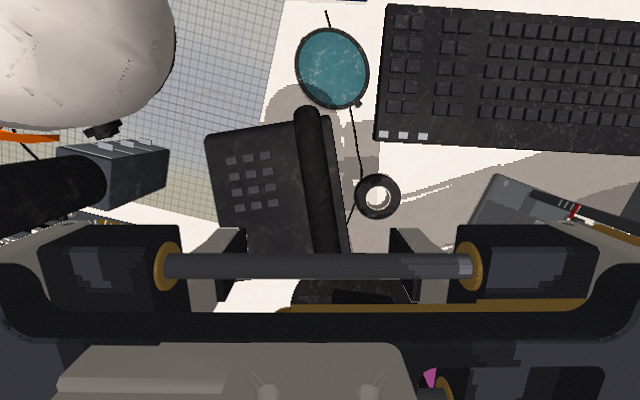

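Run:
```python
from h import *
f=np.load('pics/scene0.npz'); K,D,T=cam('scene'); P=cloud(f['d'],K,D,T); im=f['im']
for n,px in dict(scoopbar=(334,270),roller=(372,268),ear=(362,212),tape=(299,184),scale=(208,190),kb=(250,265),phone=(345,160),pad=(226,350)).items(): print(n,P[px[1],px[0]].round(3))
hsv=cv2.cvtColor(im,cv2.COLOR_BGR2HSV)
m=cv2.inRange(hsv,(105,120,50),(125,255,255)); m[:, :360]=0; m[:200]=0;m[300:]=0;m[:,450:]=0
v,u=np.nonzero(m); print(u.min(),u.max(),v.min(),v.max(),len(u)); Q=P[v,u]; print(np.nanpercentile(Q,[1,50,99],axis=0).round(3))
for n in('scene','side'):
    im=cv2.imread(f'pics/{n}0.png'); a=im[200:320,290:450] if n=='scene' else im[200:290,280:450]; cv2.imwrite(f'pics/{n}0z.png',cv2.resize(a,None,fx=4.5,fy=4.5,interpolation=cv2.INTER_CUBIC))
im=cv2.imread('pics/scene0.png');cv2.imwrite('pics/sc0.png',cv2.resize(im[105:240,160:260],None,fx=4.4,fy=4.4,interpolation=cv2.INTER_CUBIC))
```

```text
scoopbar [ 0.503 -0.255  0.074]
roller [ 0.591 -0.264  0.028]
ear [ 0.655 -0.135  0.037]
tape [0.598 0.04  0.001]
scale [0.371 0.02  0.114]
kb [ 0.385 -0.131  0.025]
phone [0.715 0.022 0.038]
pad [ 0.264 -0.276  0.024]
370 437 220 272 546
[[ 0.611 -0.32   0.055]
 [ 0.642 -0.293  0.063]
 [ 0.709 -0.214  0.067]]
```

View pics/scene0z.png

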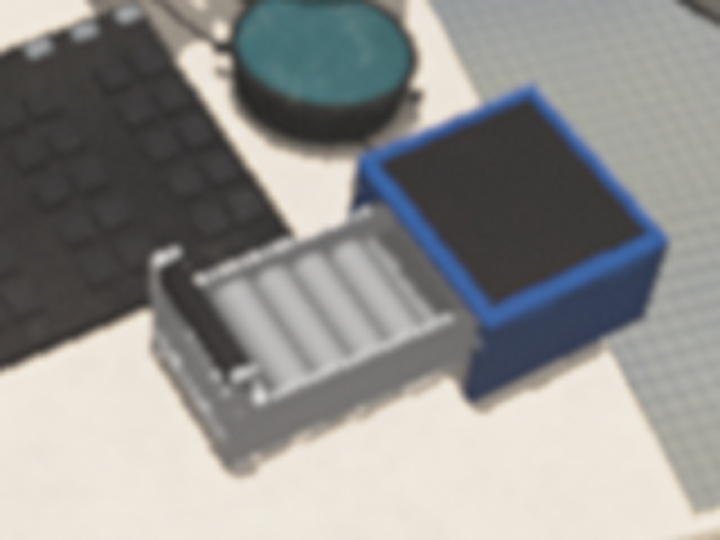

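View pics/sc0.png

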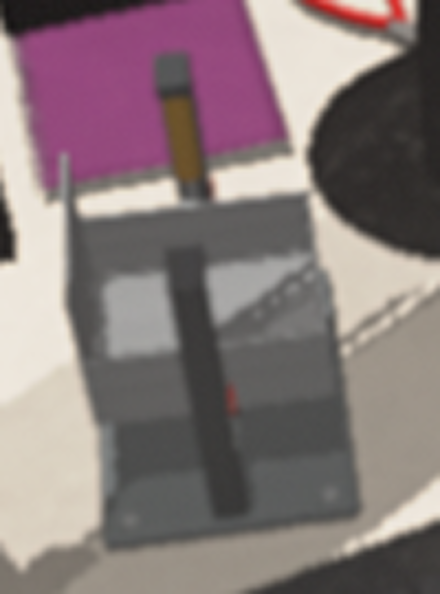

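View pics/side0z.png

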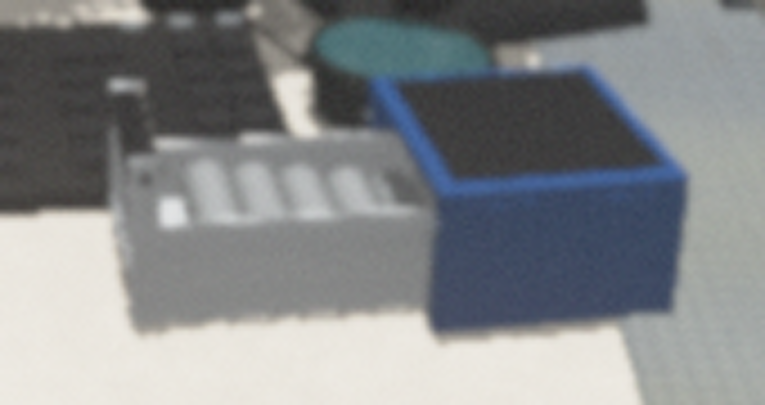

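Run:
```python
from h import *
K,D,T=cam('scene')
z=lambda L:[(x/4.5+290-.4,y/4.5+200-.4) for x,y in L]
G=onplane(z([(362,155),(533,88),(665,240),(490,322)]),.062,K,D,T); print(G.round(4)); print('c',G.mean(0).round(4),[np.linalg.norm(G[i]-G[i-1]).round(4) for i in range(4)])
for a,b in((0,1),(3,2)): d=G[b]-G[a]; print(np.degrees(np.arctan2(d[1],d[0])))
for a,b in((3,0),(2,1)): d=G[b]-G[a]; print(np.degrees(np.arctan2(d[1],d[0]))-90)
B=onplane(z([(175,258),(230,368)]),.072,K,D,T); print(B.round(4),np.linalg.norm(B[0]-B[1]))
# scale via depth cloud
P=cloud(np.load('pics/scene0.npz')['d'],K,D,T).reshape(-1,3)
import sys
q=P[(P[:,0]>.25)&(P[:,0]<.5)&(P[:,1]>-.1)&(P[:,1]<.2)]
for lo,hi in((.005,.02),(.08,.106),(.12,.15),(.16,.18)):
    s=q[(q[:,2]>lo)&(q[:,2]<hi)]; print(lo,len(s),np.percentile(s,[1,50,99],axis=0).round(3).tolist() if len(s) else'')
w=lambda L:[(x/4.4+160-.4,y/4.4+105-.4) for x,y in L]
print('base front corners z~.01',onplane(w([(108,545),(358,508)]),.008,K,D,T).round(4))
print('pan rim front near/far, ',onplane(w([(97,365),(310,345)]),.1,K,D,T).round(4))
print('col tops',onplane(w([(170,75),(185,265)]),.171,K,D,T).round(4))
```

```text
[[ 0.6196 -0.2106  0.062 ]
 [ 0.7123 -0.2182  0.062 ]
 [ 0.7073 -0.3183  0.062 ]
 [ 0.6133 -0.3136  0.062 ]]
c [ 0.6631 -0.2652  0.062 ] [np.float64(0.1032), np.float64(0.0929), np.float64(0.1002), np.float64(0.0941)]
-4.715076354485932
-2.9087510705571016
-3.5208689399677837
-2.820378375927831
[[ 0.5113 -0.2227  0.072 ]
 [ 0.5006 -0.2819  0.072 ]] 0.06016924595627858
0.005 1542 [[0.269, -0.049, 0.005], [0.382, 0.05, 0.013], [0.479, 0.153, 0.019]]
0.08 1014 [[0.324, 0.019, 0.08], [0.396, 0.103, 0.092], [0.465, 0.176, 0.104]]
0.12 294 [[0.323, 0.018, 0.12], [0.363, 0.1, 0.136], [0.43, 0.177, 0.149]]
0.16 227 [[0.359, 0.019, 0.161], [0.377, 0.042, 0.172], [0.432, 0.184, 0.174]]
base front corners z~.01 [[3.079e-01 4.070e-02 8.000e-03]
 [4.261e-01 1.000e-04 8.000e-03]]
pan rim front near/far,  [[0.3296 0.0683 0.1   ]
 [0.4233 0.0293 0.1   ]]
col tops [[0.419  0.1684 0.171 ]
 [0.3721 0.0358 0.171 ]]
```

Run:
```python
from h import *
K,D,T=cam('scene')
print('kb near edge',onplane([(175,325),(260,287),(352,247)],.01,K,D,T).round(3).tolist())
print('desk edge',onplane([(165,395),(300,353),(440,312),(560,280)],0,K,D,T).round(3).tolist())
print('pad',onplane([(190,332),(255,322),(262,357),(197,374)],.01,K,D,T).round(3).tolist())
print('ear',onplane([(343,222),(362,232),(380,222)],.0,K,D,T).round(3).tolist())
```

```text
kb near edge [[0.204, -0.175, 0.01], [0.382, -0.179, 0.01], [0.595, -0.188, 0.01]]
desk edge [[0.139, -0.288, 0.0], [0.381, -0.337, 0.0], [0.659, -0.403, 0.0], [0.928, -0.478, 0.0]]
pad [[0.223, -0.202, 0.01], [0.337, -0.244, 0.01], [0.316, -0.314, 0.01], [0.202, -0.285, 0.01]]
ear [[0.623, -0.113, 0.0], [0.643, -0.158, 0.0], [0.695, -0.155, -0.0]]
```

apply_moves:
  motion:
    - [[-2,-4,0],0]
    - [[-4,-8,0],0]
    - [[-7,-12,0],0]
    - [[-10,-16,0],0]
    - [[-14,-19,0],0]
    - [[-14.5,-19,0],0]
    - [[-14.5,-19,0],0]

```text
clock: 0.85
tool_pos: [0.5289, -0.1908, 0.2271]
orientation: [180.0, 0.0, 179.9]
force: [0.7, 0.7, -0.0]
opening: 0.0874
```

Run:
```python
from h import *
snap('wrist','w1')
```

```text
(no output)
```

View pics/w1.png

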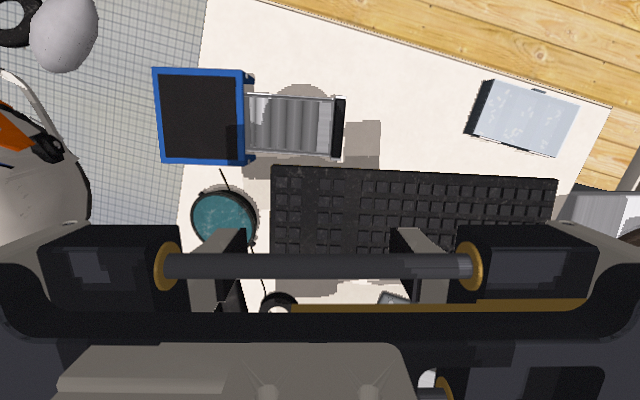

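Run:
```python
from h import *
im=cv2.imread('pics/w1.png'); cv2.imwrite('pics/w1z.png',cv2.resize(im[55:175,145:365],None,fx=3.5,fy=3.5,interpolation=cv2.INTER_CUBIC))
```

```text
(no output)
```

View pics/w1z.png

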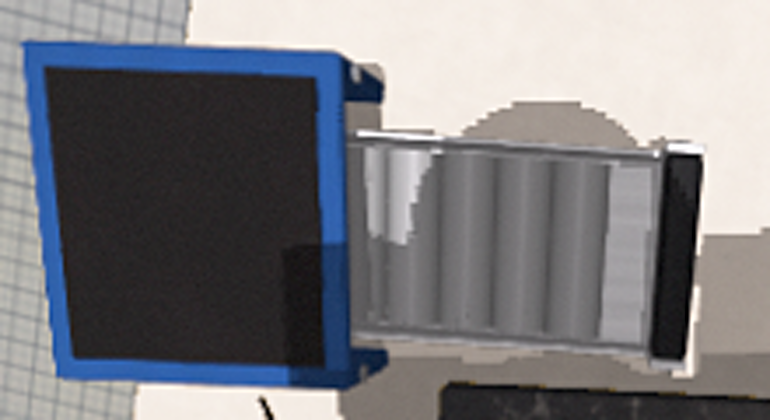

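```bash
cat >> h.py <<'E'
def load(name):
    f=np.load(f'pics/{name}.npz'); return f['im'],f['d'],dict(tool_pos=f['p'],orientation=f['o'])
def rect(L,zz,name,camn,off,s):
    im,d,o=load(name); K,D,T=cam(camn,o)
    G=onplane([(x/s+off[0]-.5+.5/s,y/s+off[1]-.5+.5/s) for x,y in L],zz,K,D,T)
    return G
def ang(a,b): return np.degrees(np.arctan2(b[1]-a[1],b[0]-a[0])).round(2)
E
python3 - <<'E'
from h import *
a=dict(name='w1',camn='wrist',off=(145,55),s=3.5)
G=rect([(25,42),(340,50),(347,382),(58,378)],.062,**a);print(G.round(4),G.mean(0).round(4))
print([np.linalg.norm(G[i]-G[i-1]).round(4) for i in range(4)],ang(G[1],G[0]),ang(G[2],G[3]),ang(G[0],G[3])-90,ang(G[1],G[2])-90)
B=rect([(667,152),(702,155),(687,360),(652,355)],.072,**a);print(B.round(4),B.mean(0).round(4))
print([np.linalg.norm(B[i]-B[i-1]).round(4) for i in range(4)],ang(B[0],B[3])-90,ang(B[1],B[2])-90)
W=rect([(360,133),(660,153)],.044,**a); print('wall',W.round(4),ang(W[1],W[0]))
W=rect([(355,333),(645,354)],.044,**a); print('wall',W.round(4),ang(W[1],W[0]))
E
```

```text
[[ 0.7079 -0.3185  0.062 ]
 [ 0.6109 -0.3156  0.062 ]
 [ 0.616  -0.2132  0.062 ]
 [ 0.7131 -0.2148  0.062 ]] [ 0.662  -0.2655  0.062 ]
[np.float64(0.1038), np.float64(0.097), np.float64(0.1025), np.float64(0.0971)] -1.72 -0.95 -2.8799999999999955 -2.8599999999999994
[[ 0.5107 -0.2849  0.072 ]
 [ 0.5    -0.2841  0.072 ]
 [ 0.5033 -0.2217  0.072 ]
 [ 0.5146 -0.2233  0.072 ]] [ 0.5071 -0.2535  0.072 ]
[np.float64(0.0618), np.float64(0.0107), np.float64(0.0625), np.float64(0.0114)] -3.6099999999999994 -3.019999999999996
wall [[ 0.6106 -0.2932  0.044 ]
 [ 0.5114 -0.2867  0.044 ]] -3.75
wall [[ 0.6168 -0.2277  0.044 ]
 [ 0.5157 -0.2202  0.044 ]] -4.23
```

apply_moves:
  motion:
    - [[-1.2,-3,0],-3.4]
    - [[-2.2,-6.25,-1],-3.4]
    - [[-2.2,-6.25,-5],-3.4]
    - [[-2.2,-6.25,-9],-3.4]
    - [[-2.2,-6.25,-12],-3.4]
    - [[-2.2,-6.25,-14],-3.4]
    - [[-2.2,-6.25,-14],-3.4]
  hand: 5

```text
clock: 1.6
tool_pos: [0.507, -0.2513, 0.0831]
orientation: [179.9, -0.4, 176.7]
force: [-0.6, 0.3, 0.1]
opening: 0.0505
```

Run:
```python
from h import *
print(snap('side','s2')[2]['tool_pos']); snap('wrist','w2')
im=cv2.imread('pics/s2.png'); cv2.imwrite('pics/s2z.png',cv2.resize(im[150:290,260:450],None,fx=4,fy=4,interpolation=cv2.INTER_CUBIC))
```

```text
[ 0.50703098 -0.25129072  0.08308063]
```

View pics/s2z.png

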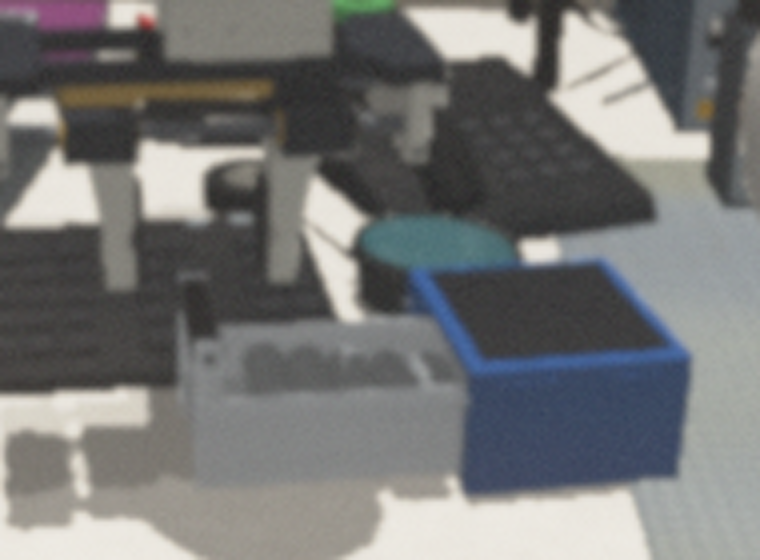

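View pics/w2.png

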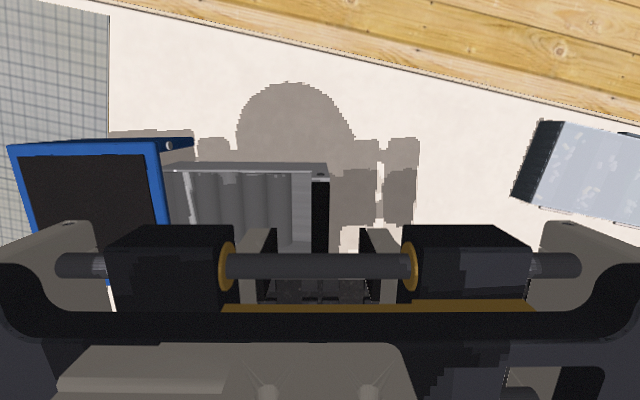

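apply_moves:
  motion:
    - [[0,-0.1,-1.5],0]
    - [[0,-0.2,-3],0]
    - [[0,-0.2,-3.2],0]
    - [[0,-0.2,-3.2],0]

```text
clock: 2.1
tool_pos: [0.5089, -0.2545, 0.0556]
orientation: [-180.0, 0.1, 176.6]
force: [0.5, -0.7, -0.1]
opening: 0.0501
```

apply_moves:
  motion:
    - [[0,0,0],0]
    - [[0,0,0],0]
    - [[0,0,0],0]
    - [[0,0,0],0]
    - [[0,0,0],0]
    - [[0,0,0],0]
  hand: 0

```text
clock: 2.7
tool_pos: [0.5074, -0.2545, 0.0546]
orientation: [180.0, -0.1, 176.6]
force: [-2.0, -0.2, 2.8]
opening: 0.0122
```

apply_moves:
  motion:
    - [[-0.3,0.02,0],0]
    - [[-0.9,0.05,0],0]
    - [[-1.7,0.1,0],0]
    - [[-2.5,0.15,0],0]
    - [[-3.3,0.2,0],0]
    - [[-4.1,0.23,0],0]
    - [[-4.9,0.27,0],0]
    - [[-5.5,0.3,0],0]
    - [[-5.9,0.32,0],0]
    - [[-6,0.33,0],0]

```text
clock: 3.7
tool_pos: [0.4475, -0.2512, 0.0546]
orientation: [180.0, -0.0, 176.6]
force: [1.9, -0.0, -1.4]
opening: 0.0117
```

Run:
```python
from h import *
print(snap('scene','sc3')[2]['force'])
im=cv2.imread('pics/sc3.png'); cv2.imwrite('pics/sc3z.png',cv2.resize(im[180:320,260:450],None,fx=4,fy=4,interpolation=cv2.INTER_CUBIC))
```

```text
[ 1.94905653 -0.01590996 -1.41910154]
```

View pics/sc3z.png

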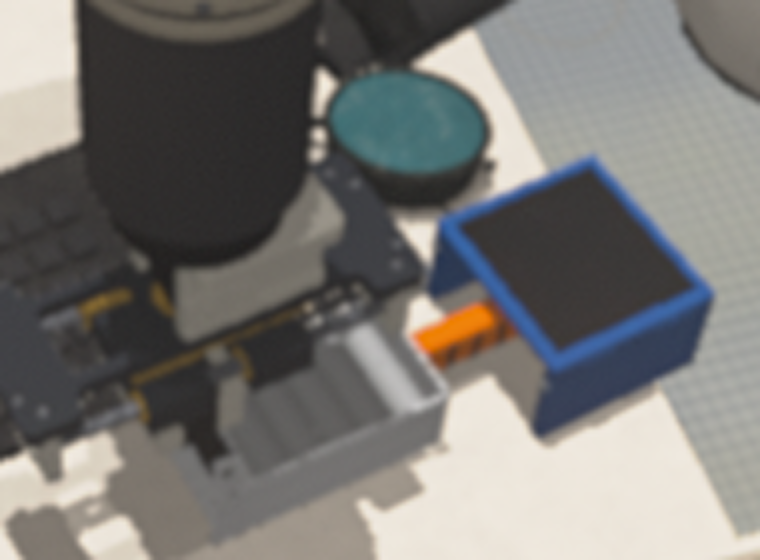

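apply_moves:
  motion:
    - [[-0.3,0.02,0],0]
    - [[-0.9,0.05,0],0]
    - [[-1.7,0.1,0],0]
    - [[-2.5,0.15,0],0]
    - [[-3.3,0.2,0],0]
    - [[-4.1,0.23,0],0]
    - [[-4.9,0.27,0],0]
    - [[-5.5,0.3,0],0]
    - [[-5.9,0.32,0],0]
    - [[-6,0.33,0],0]

```text
clock: 4.75
tool_pos: [0.3875, -0.2479, 0.0546]
orientation: [180.0, -0.0, 176.6]
force: [2.9, 0.3, -0.9]
opening: 0.0117
```

apply_moves:
  motion:
    - [[0,0,0],0]
    - [[0,0,0],0]
    - [[0,0,0],0]
    - [[0,0,0],0]
  hand: 4

```text
clock: 5.15
tool_pos: [0.3878, -0.2479, 0.0544]
orientation: [180.0, -0.0, 176.6]
force: [-0.0, -0.6, -0.2]
opening: 0.0372
```

apply_moves:
  motion:
    - [[0,0,1],0]
    - [[0,0,3],0]
    - [[0,0,6],0]
    - [[2,0,10],0]
    - [[5,0,14],0]
    - [[9,2,15],0]
    - [[12,4,15],0]
    - [[12,5,15],0]
    - [[12,5,15],0]

```text
clock: 6.05
tool_pos: [0.508, -0.1968, 0.2047]
orientation: [180.0, -0.0, 176.7]
force: [-0.6, -0.2, 0.2]
opening: 0.0401
```

Run:
```python
from h import *
print(snap('wrist','w4')[2])
snap('side','s4')
```

```text
{'clock': 6.05, 'joint_pos': array([-5.73196584e-01,  9.26099841e+00, -1.76373903e+01, -1.74917927e-02,
       -6.31402289e+01, -2.73287625e+00]), 'qvel': array([-1.51439507, -0.69759609, -1.01587165,  0.20256922,  0.06747021,
        1.41199675]), 'tau': array([  0.81787951, -40.5657506 ,  28.51814032,   6.69599667,
         0.13980892,  -0.29893792]), 'tool_pos': array([ 0.5080354 , -0.19678926,  0.20472822]), 'orientation': array([ 1.79986260e+02, -3.93185188e-02,  1.76686024e+02]), 'force': array([-0.61614816, -0.17171649,  0.20342062]), 'moment': array([-0.04615171,  0.03870526, -0.00949947]), 'opening': 0.04011014631821952}
```

View pics/w4.png

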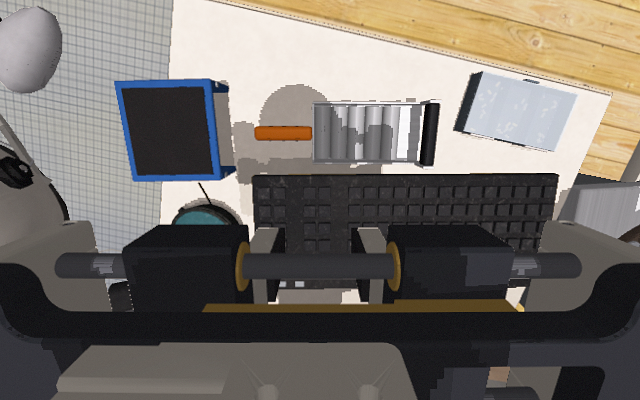

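View pics/s4.png

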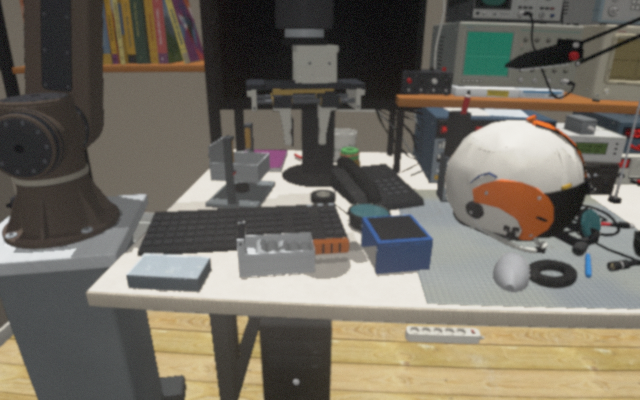

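Run:
```python
from h import *
im=cv2.imread('pics/w4.png'); cv2.imwrite('pics/w4z.png',cv2.resize(im[90:180,245:450],None,fx=3.8,fy=3.8,interpolation=cv2.INTER_CUBIC))
hsv=cv2.cvtColor(im,cv2.COLOR_BGR2HSV); m=cv2.inRange(hsv,(3,180,60),(20,255,255)); m[:100]=0; m[170:]=0
v,u=np.nonzero(m); k=(u>240)&(u<330)
r=cv2.boxPoints(cv2.minAreaRect(np.c_[u,v][k].astype(np.float32))); 
_,d,o=load('w4'); K,D,T=cam('wrist',o); print(r,onplane(r,.044,K,D,T).round(4))
P=cloud(d,K,D,T); q=P[v[k],u[k]]; q=q[q[:,2]>.038]; print(len(q),q.min(0),q.max(0),np.median(q,axis=0))
```

```text
[[255. 126.]
 [311. 126.]
 [311. 139.]
 [255. 139.]] [[ 0.5743 -0.2659  0.044 ]
 [ 0.512  -0.2622  0.044 ]
 [ 0.5129 -0.2481  0.044 ]
 [ 0.5759 -0.2517  0.044 ]]
757 [ 0.51226842 -0.26557698  0.03857363] [ 0.57590261 -0.24798206  0.04568552] [ 0.54462591 -0.25671156  0.04317819]
```

View pics/w4z.png

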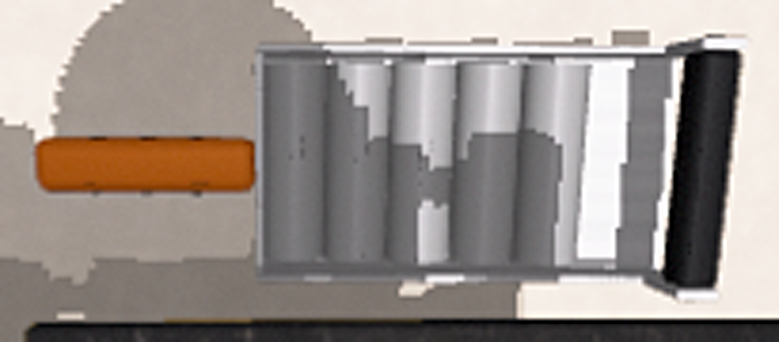

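apply_moves:
  motion:
    - [[0.5,-1,0],-8.5]
    - [[1,-3,-1],-17]
    - [[1.5,-5,-2],-25.5]
    - [[2.5,-5.95,-3],-34]
    - [[2.5,-5.95,-4],-42.5]
    - [[2.5,-5.95,-5],-51]
    - [[2.5,-5.95,-6],-59.5]
    - [[2.5,-5.95,-7],-68]
    - [[2.5,-5.95,-8],-76.5]
    - [[2.5,-5.95,-9],-85]

```text
clock: 7.15
tool_pos: [0.532, -0.2582, 0.1145]
orientation: [-180.0, 0.0, 91.2]
force: [0.2, -0.4, -0.4]
opening: 0.0394
```

apply_moves:
  motion:
    - [[0,0,-1],-5]
    - [[0,0,-3],-5]
    - [[0,0,-4],-5]
    - [[0,0,-4],-5]

```text
clock: 7.55
tool_pos: [0.5314, -0.2577, 0.0733]
orientation: [-179.8, -0.0, 86.6]
force: [0.2, -0.5, -0.6]
opening: 0.04
```

Run:
```python
from h import *
print(snap('wrist','w5')[2]['joint_pos'])
snap('side','s5')
```

```text
[-6.92977950e+00  2.08900690e+01 -2.09835268e+01 -1.05382890e-02
 -4.82956552e+01 -8.64919539e+01]
```

View pics/w5.png

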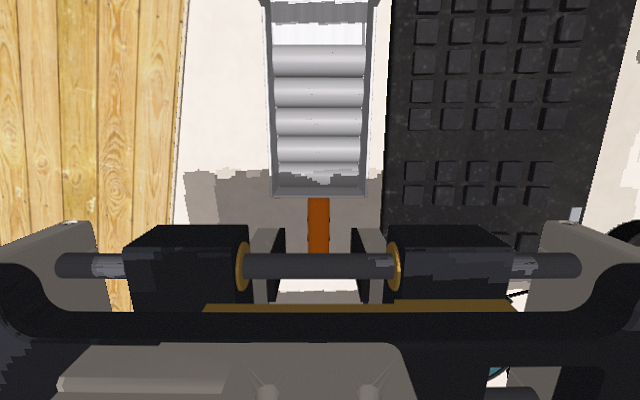

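apply_moves:
  motion:
    - [[0,0,-2],0]
    - [[0,0,-4],0]
    - [[0,0,-5.5],0]
    - [[0,0,-5.9],0]
    - [[0,0,-5.9],0]

```text
clock: 8.15
tool_pos: [0.5331, -0.2576, 0.0159]
orientation: [-180.0, 0.0, 86.6]
force: [0.2, -1.0, -0.1]
opening: 0.0399
```

apply_moves:
  motion:
    - [[0,0,0],0]
    - [[0,0,0],0]
    - [[0,0,0],0]
    - [[0,0,0],0]
    - [[0,0,0],0]
  hand: 0

```text
clock: 8.65
tool_pos: [0.5333, -0.2575, 0.0162]
orientation: [180.0, 0.0, 86.6]
force: [-1.5, 0.3, 3.9]
opening: 0.016
```

apply_moves:
  motion:
    - [[0,0,0.2],0]
    - [[0,0,0.5],0]
    - [[0,0,0.8],0]
    - [[0,0,0.8],0]

```text
clock: 9.05
tool_pos: [0.5331, -0.2574, 0.0238]
orientation: [180.0, 0.0, 86.6]
force: [0.2, 0.5, -3.7]
opening: 0.0157
```

Run:
```python
from h import *
o=snap('side','s6')[2]; print(o['force'],o['moment'])
im=cv2.imread('pics/s6.png'); cv2.imwrite('pics/s6z.png',cv2.resize(im[190:300,210:370],None,fx=5,fy=5,interpolation=cv2.INTER_CUBIC))
```

```text
[ 0.23937347  0.49104367 -3.71552356] [-0.07879821 -0.41098595  0.04350219]
```

View pics/s6z.png

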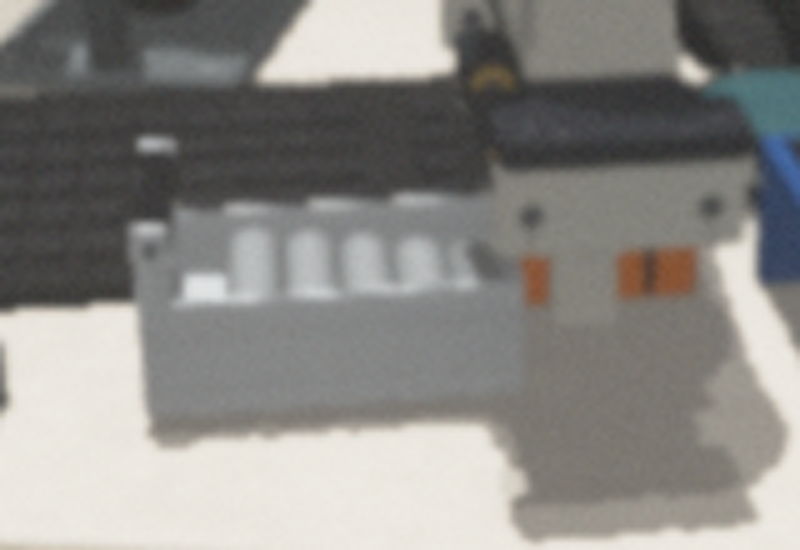

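apply_moves:
  motion:
    - [[0,0,0.3],0]
    - [[0,0,0.8],0]
    - [[0,0,1.6],0]
    - [[0,0,2.6],0]
    - [[0,0,3.8],0]
    - [[0,0,5],0]
    - [[0,0,6.2],0]
    - [[0,0,7.4],0]
    - [[0,0,8.6],0]
    - [[0,0,9.6],0]

```text
clock: 10.1
tool_pos: [0.5331, -0.2575, 0.1209]
orientation: [180.0, 0.0, 86.6]
force: [-0.4, -0.0, -3.8]
opening: 0.016
```

Run:
```python
from h import *
snap('side','s7'); im,d,o=snap('scene','sc7'); print(o['tool_pos'],o['force'])
K,D,T=cam('scene'); _,d0,_=load('scene0'); P=cloud(d0,K,D,T)
Q=P.reshape(-1,3); k=(Q[:,2]>.1)&(Q[:,0]>.3)&(Q[:,0]<.75)&(Q[:,1]<.6)&(Q[:,1]>.0); q=Q[k]
H,xe,ye=np.histogram2d(q[:,0],q[:,1],bins=[np.arange(.3,.76,.05),np.arange(0,.61,.05)]); print(H.astype(int))
im=cv2.imread('pics/sc7.png'); cv2.imwrite('pics/sc7z.png',cv2.resize(im[90:245,150:270],None,fx=3.8,fy=3.8,interpolation=cv2.INTER_CUBIC))
```

```text
[ 0.53396611 -0.25775489  0.12241442] [ 0.98203346  0.45826262 -2.5828153 ]
[[   0   83   69  312    9 2087  126  151  181  206  148  174]
 [ 330   10   10 3072    0    0    0   10   26   45  194   43]
 [  23    9   14 3015    0    0    0    0    0    0  368    0]
 [   0    9   21 2537    0    0    0    0    0    0    0    0]
 [   0    0   12 2318    0    0    0    0    0    0    0    0]
 [ 267    0 1360 1310    0    0    0    0    0    0    0    0]
 [ 365    0 1864  611    0    0    0    0    0    0    0    0]
 [ 253    0 1388   18    0    0    0    0    0    0    0    0]
 [  99    0  380    0    0    0    0    0    0    0    0    0]]
```

View pics/s7.png

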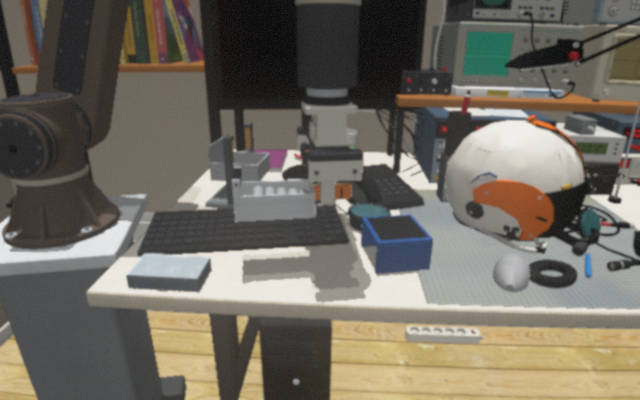

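View pics/sc7.png

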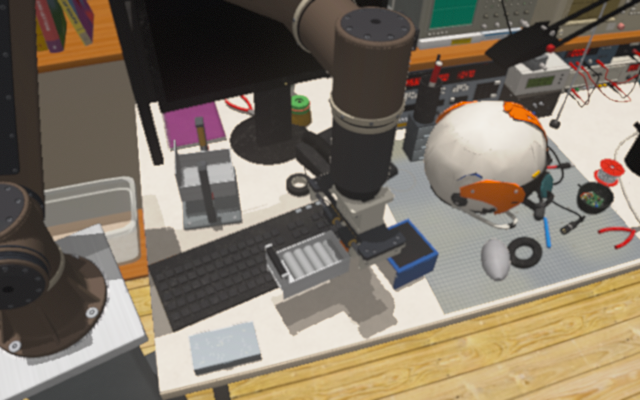

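Run:
```python
from h import *
K,D,T=cam('scene'); _,d0,_=load('scene0'); P=cloud(d0,K,D,T)
for u in (165,190,215,240,265,285,300,320):
    col=P[:110,u]; print(u,[tuple(col[v].round(3)) for v in (20,60,85,95,102)])
K,D,T=cam('side'); _,d0,_=load('side0'); P=cloud(d0,K,D,T)
for u in (215,240,280,310,330,420): print(u,[tuple(P[v,u].round(3)) for v in (40,80,95,102,106)])
```

```text
165 [(np.float64(0.392), np.float64(0.176), np.float64(0.413)), (np.float64(0.377), np.float64(0.177), np.float64(0.333)), (np.float64(0.368), np.float64(0.18), np.float64(0.277)), (np.float64(0.364), np.float64(0.182), np.float64(0.252)), (np.float64(0.36), np.float64(0.182), np.float64(0.237))]
190 [(np.float64(0.438), np.float64(0.173), np.float64(0.402)), (np.float64(0.426), np.float64(0.176), np.float64(0.318)), (np.float64(0.417), np.float64(0.175), np.float64(0.262)), (np.float64(0.412), np.float64(0.171), np.float64(0.242)), (np.float64(0.411), np.float64(0.176), np.float64(0.221))]
215 [(np.float64(0.484), np.float64(0.162), np.float64(0.394)), (np.float64(0.474), np.float64(0.162), np.float64(0.31)), (np.float64(0.468), np.float64(0.167), np.float64(0.249)), (np.float64(0.465), np.float64(0.167), np.float64(0.225)), (np.float64(0.55), np.float64(0.426), np.float64(0.015))]
240 [(np.float64(0.532), np.float64(0.155), np.float64(0.385)), (np.float64(0.526), np.float64(0.158), np.float64(0.296)), (np.float64(0.521), np.float64(0.16), np.float64(0.236)), (np.float64(0.518), np.
[... 2385 characters left out ...]
582), np.float64(0.146), np.float64(0.224)), (np.float64(0.582), np.float64(0.147), np.float64(0.213))]
330 [(np.float64(0.63), np.float64(0.14), np.float64(0.374)), (np.float64(0.59), np.float64(-0.038), np.float64(0.297)), (np.float64(0.632), np.float64(0.138), np.float64(0.241)), (np.float64(0.632), np.float64(0.136), np.float64(0.224)), (np.float64(0.633), np.float64(0.14), np.float64(0.213))]
420 [(np.float64(0.849), np.float64(0.103), np.float64(0.377)), (np.float64(0.845), np.float64(0.075), np.float64(0.283)), (np.float64(0.856), np.float64(0.091), np.float64(0.244)), (np.float64(0.835), np.float64(0.044), np.float64(0.234)), (np.float64(0.837), np.float64(0.045), np.float64(0.224))]
```

Run:
```python
from h import *
im=cv2.imread('pics/scene0.png'); cv2.imwrite('pics/sc0zz.png',cv2.resize(im[110:235,165:250],None,fx=4.8,fy=4.8,interpolation=cv2.INTER_CUBIC))
im=cv2.imread('pics/s4.png'); cv2.imwrite('pics/s4zz.png',cv2.resize(im[115:215,195:285],None,fx=6,fy=6,interpolation=cv2.INTER_CUBIC))
```

```text
(no output)
```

View pics/sc0zz.png

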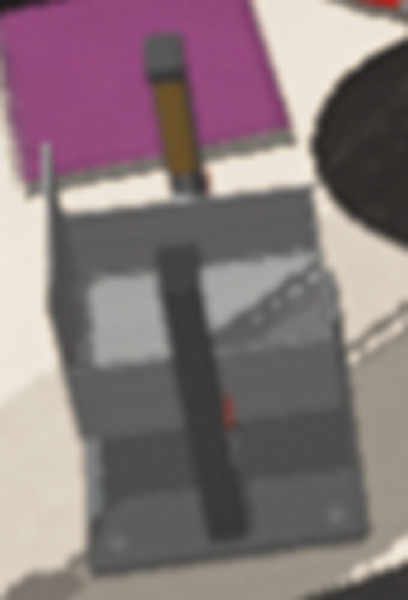

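View pics/s4zz.png

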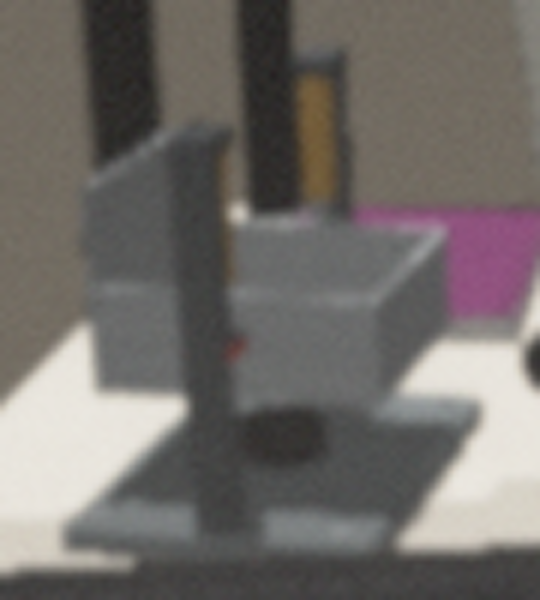

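Run:
```python
from h import *
a=dict(name='s4',camn='side',off=(195,115),s=6)
b=dict(name='scene0',camn='scene',off=(165,110),s=4.8)
G=rect([(378,300),(445,232)],.1,**a); print('rim front side',G.round(4),np.linalg.norm(G[0]-G[1]),ang(G[0],G[1])-90)
G=rect([(95,290),(378,300)],.1,**a); print('rim near',G.round(4),ang(G[0],G[1]))
G=rect([(92,572),(368,537)],.0,**b); print('base near scene',G.round(4),np.linalg.norm(G[0]-G[1]),ang(G[0],G[1]))
G=rect([(68,545),(385,553)],.0,**a); print('base near side',G.round(4),np.linalg.norm(G[0]-G[1]),ang(G[0],G[1]))
G=rect([(163,57),(180,265)],.171,**b); print('cols scene',G.round(4),np.linalg.norm(G[0]-G[1]),ang(G[1],G[0])-90,G.mean(0))
G=rect([(80,380),(337,345)],.1,**b); print('rim near scene',G.round(4),np.linalg.norm(G[0]-G[1]),ang(G[0],G[1]))
G=rect([(337,345),(312,188)],.1,**b); print('rim front scene',G.round(4),np.linalg.norm(G[0]-G[1]),ang(G[0],G[1])-90)
G=rect([(45,145),(52,300)],.14,**b); print('back wall top',G.round(4))
K,D,T=cam('scene');P=cloud(load('scene0')[1],K,D,T)[110:235,165:250].reshape(-1,3)
fl=P[(P[:,2]>.055)&(P[:,2]<.063)]; print('floor pts',len(fl),np.percentile(fl,[2,50,98],axis=0).round(3))
t=P[(P[:,2]>.166)&(P[:,2]<.176)]; print('top',np.percentile(t,[2,50,98],axis=0).round(3)); n=t[t[:,1]<.1];print(n.mean(0).round(4),t[t[:,1]>.1].mean(0).round(4))
```

```text
rim front side [[0.4361 0.0311 0.1   ]
 [0.4704 0.1235 0.1   ]] 0.09848804895630452 -20.33
rim near [[0.3271 0.065  0.1   ]
 [0.4361 0.0311 0.1   ]] -17.25
base near scene [[ 0.3081  0.0473 -0.    ]
 [ 0.4273  0.0026  0.    ]] 0.12729081451333596 -20.55
base near side [[0.3086 0.0462 0.    ]
 [0.4332 0.015  0.    ]] 0.12849777073286558 -14.06
cols scene [[0.4198 0.1686 0.171 ]
 [0.3729 0.0354 0.171 ]] 0.1412539940385333 -19.400000000000006 [0.39636369 0.10200515 0.171     ]
rim near scene [[0.3276 0.0654 0.1   ]
 [0.434  0.0284 0.1   ]] 0.11266437165933313 -19.15
rim front scene [[0.434  0.0284 0.1   ]
 [0.4686 0.13   0.1   ]] 0.10738362359994554 -18.83
back wall top [[0.3598 0.1751 0.14  ]
 [0.3262 0.0761 0.14  ]]
floor pts 875 [[0.341 0.023 0.056]
 [0.409 0.118 0.06 ]
 [0.459 0.163 0.063]]
top [[0.36  0.019 0.167]
 [0.378 0.044 0.172]
 [0.431 0.183 0.174]]
[0.3698 0.0311 0.1714] [0.421  0.1684 0.1717]
```

apply_moves:
  motion:
    - [[0.1,0.4,0],0]
    - [[0.3,1.2,0],-1]
    - [[0.7,2.4,0],-2.5]
    - [[1.3,4.2,0],-4]
    - [[1.9,6.2,0],-5.5]
    - [[2.5,8.2,0],-7]
    - [[3.1,10.2,0],-8.5]
    - [[3.8,12.2,0],-10]
    - [[4.5,14.2,0],-11]
    - [[5.1,16.2,0],-12]

```text
clock: 11.2
tool_pos: [0.5837, -0.0943, 0.1186]
orientation: [-179.9, 0.0, 74.6]
force: [-0.3, -1.1, -2.9]
opening: 0.0159
```

apply_moves:
  motion:
    - [[0.6,2,0],-1]
    - [[1.2,4,0],-2]
    - [[1.8,6,0],-3]
    - [[2.4,7.8,0],-3.6]
    - [[2.9,9.2,0],-3.9]
    - [[3.3,10.2,0],-3.9]
    - [[3.5,10.6,0],-3.9]
    - [[3.5,10.7,0],-3.9]
    - [[3.5,10.7,0],-3.9]

```text
clock: 12.1
tool_pos: [0.6187, 0.0112, 0.1194]
orientation: [-180.0, 0.0, 70.7]
force: [-0.5, -0.9, -4.0]
opening: 0.0156
```

Run:
```python
from h import *
o=snap('wrist','w8')[2]; print(o['tool_pos'],o['orientation'],o['force'],o['joint_pos'])
snap('side','s8');snap('scene','sc8')
```

```text
[0.61867748 0.01117308 0.1193729 ] [-1.79973752e+02  2.07407905e-02  7.06896691e+01] [-0.53147622 -0.86691853 -3.97546314] [ 1.90917512e+01  2.02874781e+01 -1.46756480e+01 -6.20389547e-05
 -5.50703277e+01 -1.28402051e+02]
```

View pics/w8.png

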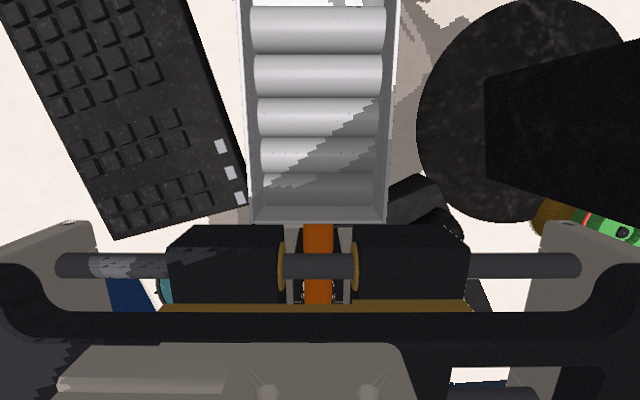

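View pics/s8.png

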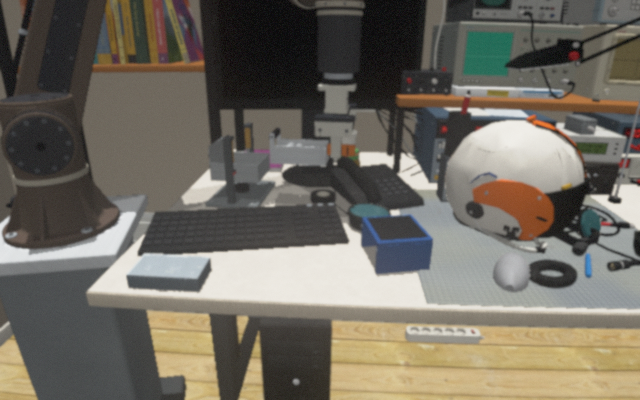

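View pics/sc8.png

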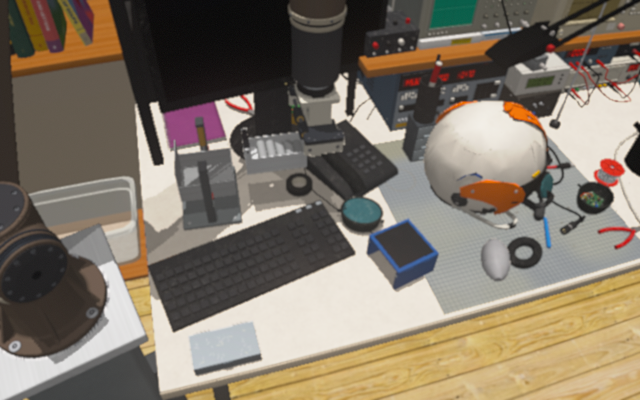

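Run:
```python
from h import *
im=cv2.imread('pics/s8.png'); cv2.imwrite('pics/s8z.png',cv2.resize(im[110:220,200:370],None,fx=4.7,fy=4.7,interpolation=cv2.INTER_CUBIC))
```

```text
(no output)
```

View pics/s8z.png

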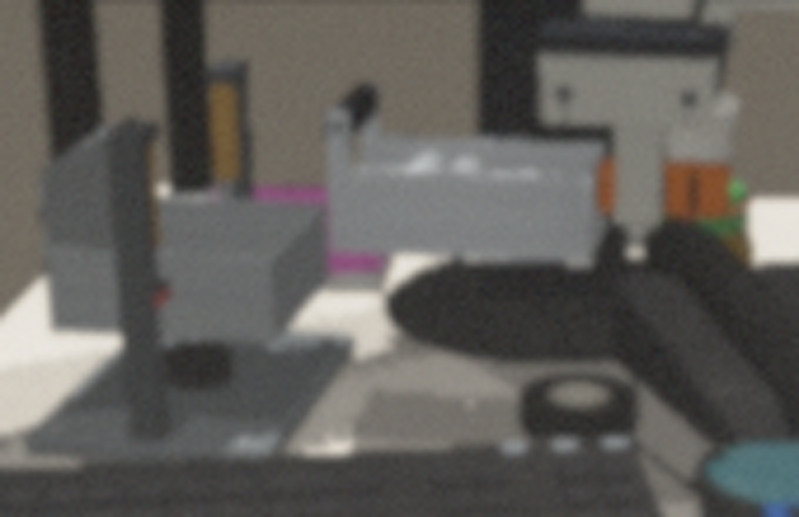

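```bash
cat >> h.py <<'E'
def zat(px,xy,camn):
    K,D,T=cam(camn); s=slopes([px],K,D)[0]; r=T[:3,:3]@np.r_[s,1]; c=T[:3,3]; d=np.array(xy)-c[:2]; t=d@r[:2]/(r[:2]@r[:2]); p=c+t*r; return p, np.linalg.norm(p[:2]-xy)
E
python3 - <<'E'
from h import *
f=lambda x,y:(x/4.7+200-.4,y/4.7+110-.4)
print(zat(f(331,250),(.464,.029),'side'),zat(f(600,264),(.5866,-.0136),'side'))
E
```

```text
(array([0.46508684, 0.02891211, 0.10341639]), np.float64(0.001090383958803818)) (array([ 0.59232116, -0.01492145,  0.10252283]), np.float64(0.005871790430464152))
```

apply_moves:
  motion:
    - [[0,0,0.4],0]
    - [[-0.3,0.1,0.8],0]
    - [[-0.8,0.28,0.9],0]
    - [[-1.7,0.6,0.9],0]
    - [[-2.8,0.98,0.9],0]
    - [[-3.9,1.36,0.9],0]
    - [[-4.9,1.71,0.9],0]
    - [[-5.7,2,0.9],0]
    - [[-6.2,2.17,0.9],0]
    - [[-6.4,2.25,0.9],0]

```text
clock: 13.25
tool_pos: [0.5545, 0.0344, 0.1288]
orientation: [180.0, -0.0, 70.7]
force: [-0.1, -0.7, -2.9]
opening: 0.0154
```

apply_moves:
  motion:
    - [[0,0,-0.3],0]
    - [[0,0,-0.9],0]
    - [[0,0,-1.5],0]
    - [[0,0,-2.1],0]
    - [[0,0,-2.6],0]
    - [[0,0,-2.9],0]
    - [[0,0,-3.1],0]
    - [[0,0,-3.1],0]

```text
clock: 14.05
tool_pos: [0.555, 0.034, 0.0974]
orientation: [-180.0, 0.0, 70.7]
force: [1.2, 0.7, -0.9]
opening: 0.0157
```

Run:
```python
from h import *
o=snap('side','s9')[2]; print(o['tool_pos'],o['force'],o['moment'])
im=cv2.imread('pics/s9.png'); cv2.imwrite('pics/s9z.png',cv2.resize(im[110:220,200:370],None,fx=4.7,fy=4.7,interpolation=cv2.INTER_CUBIC))
```

```text
[0.55496961 0.03402786 0.0973624 ] [ 1.15466865  0.68122498 -0.93746652] [-0.14060884 -0.48231192 -0.02964894]
```

View pics/s9z.png

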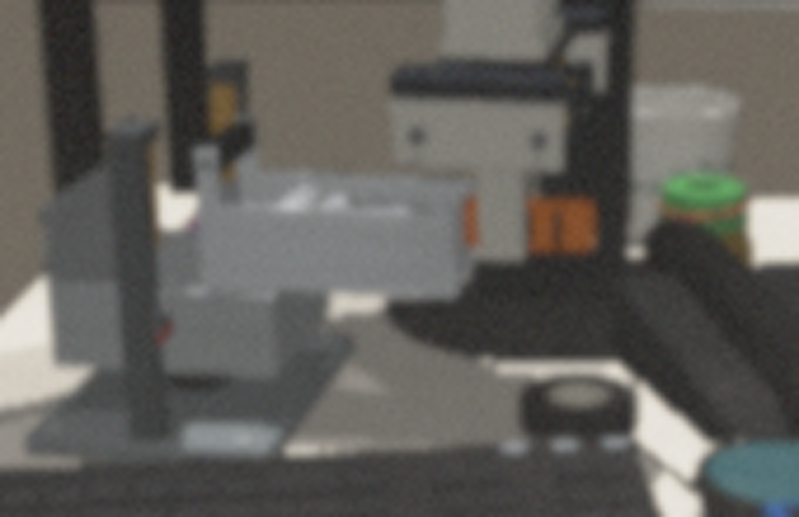

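apply_moves:
  motion:
    - [[-0.2,0.07,0],0]
    - [[-0.6,0.21,-0.1],0]
    - [[-1.3,0.45,-0.2],0]
    - [[-2.1,0.73,-0.3],0]
    - [[-2.9,1.01,-0.4],0]
    - [[-3.7,1.3,-0.4],0]
    - [[-4.4,1.54,-0.4],0]
    - [[-4.9,1.72,-0.4],0]
    - [[-5.2,1.82,-0.4],0]
    - [[-5.2,1.82,-0.4],0]

```text
clock: 15.1
tool_pos: [0.5024, 0.0525, 0.0936]
orientation: [-180.0, -0.0, 70.7]
force: [-1.8, 0.9, -2.4]
opening: 0.0157
```

Run:
```python
from h import *
o=snap('side','s10')[2]; print(o['tool_pos'],o['force'],o['moment']); snap('wrist','w10');snap('scene','sc10')
im=cv2.imread('pics/s10.png'); cv2.imwrite('pics/s10z.png',cv2.resize(im[110:220,200:370],None,fx=4.7,fy=4.7,interpolation=cv2.INTER_CUBIC))
im=cv2.imread('pics/sc10.png'); cv2.imwrite('pics/sc10z.png',cv2.resize(im[60:245,140:370],None,fx=3.2,fy=3.2,interpolation=cv2.INTER_CUBIC))
```

```text
[0.50236748 0.05247043 0.09357865] [-1.84990064  0.92391554 -2.36734366] [ 0.15879695  0.07874604 -0.00814498]
```

View pics/s10z.png

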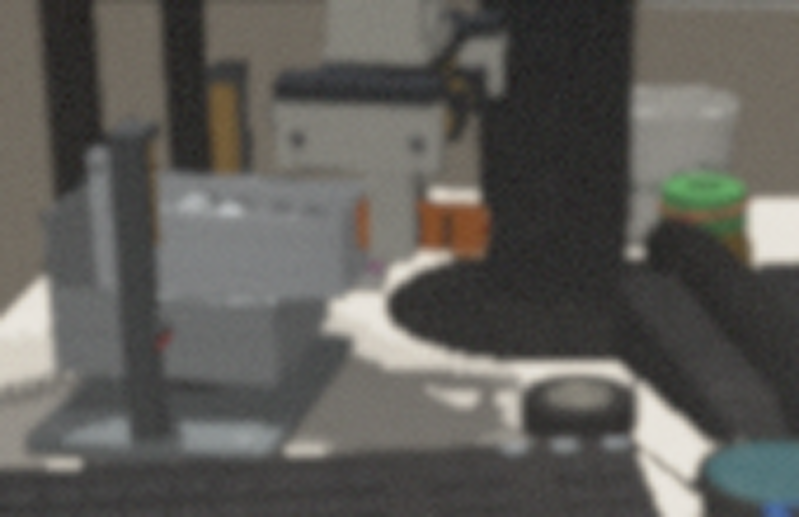

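View pics/sc10z.png

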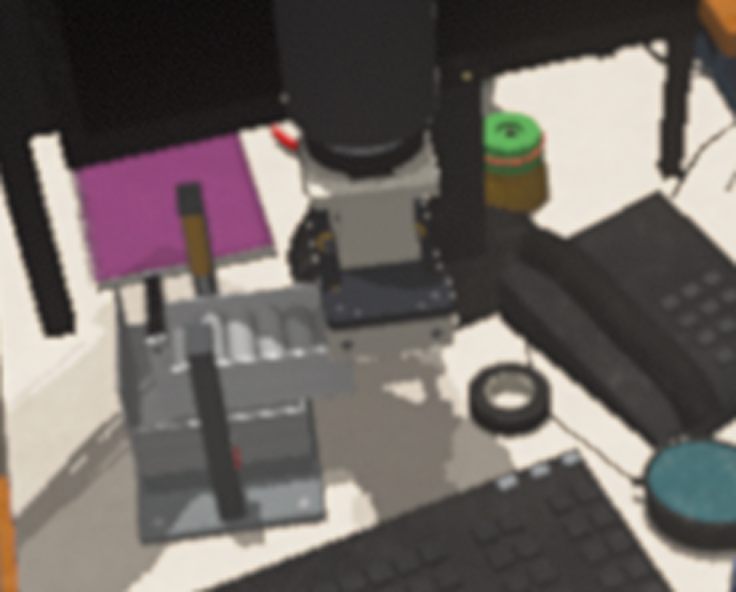

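View pics/w10.png

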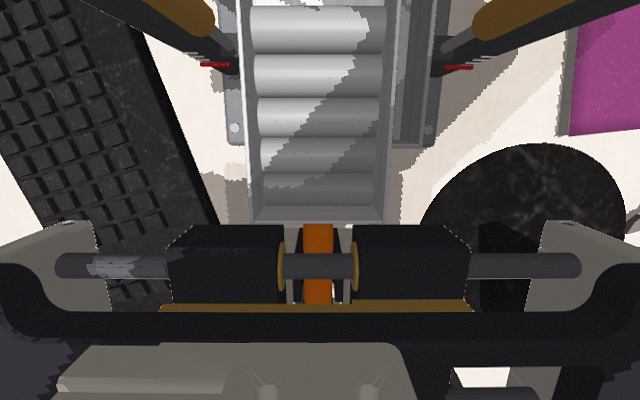

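apply_moves:
  motion:
    - [[0,0,0],0]
    - [[0,0,0],0]
    - [[0,0,0],0]
  hand: 2.1

```text
clock: 15.55
tool_pos: [0.5033, 0.0522, 0.0936]
orientation: [180.0, -0.0, 70.7]
force: [-0.2, 0.5, 0.5]
opening: 0.0206
```

```bash
cat > look.py <<'E'
from h import *
import sys
k=sys.argv[1]
o=snap('side','s'+k)[2]; print(o['clock'],o['tool_pos'],o['force'],o['moment'],o['opening'])
a=cv2.imread(f'pics/s{k}.png'); a=cv2.resize(a[110:220,200:370],None,fx=4.7,fy=4.7,interpolation=cv2.INTER_CUBIC)
cv2.imwrite(f'pics/s{k}z.png',a)
snap('wrist','w'+k)
if len(sys.argv)>2:
    snap('scene','sc'+k); im=cv2.imread(f'pics/sc{k}.png'); cv2.imwrite(f'pics/sc{k}z.png',cv2.resize(im[60:245,140:370],None,fx=3.2,fy=3.2,interpolation=cv2.INTER_CUBIC))
E
python3 look.py 11
```

```text
15.55 [0.50325393 0.05218736 0.09364667] [-0.24473616  0.50358492  0.51051207] [-0.04227956 -0.1612211  -0.00160298] 0.020593637607001045
```

View pics/s11z.png

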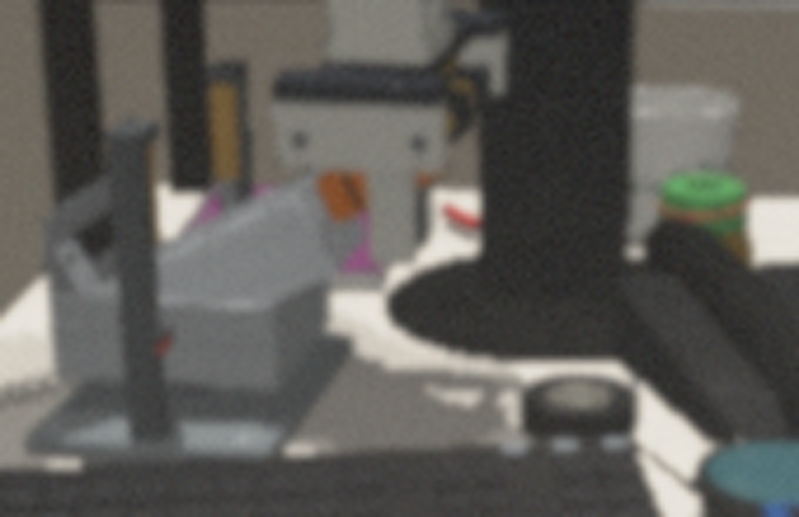

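View pics/w11.png

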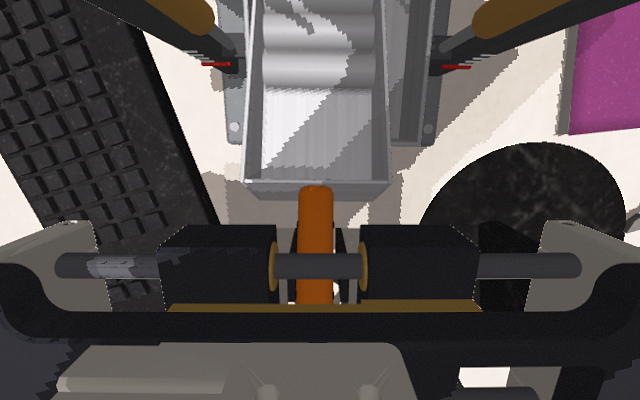

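apply_moves:
  motion:
    - [[0.7,-0.25,0.8],0]
    - [[1.4,-0.5,1.8],0]
    - [[1.4,-0.5,2.8],0]
    - [[1.4,-0.5,3],0]
    - [[1.4,-0.5,3],0]

```text
clock: 16.15
tool_pos: [0.5172, 0.0473, 0.1242]
orientation: [180.0, -0.1, 70.7]
force: [-0.7, 0.6, -0.9]
opening: 0.0212
```

```bash
python3 look.py 12 1
```

```text
16.15 [0.51722112 0.04734956 0.12424132] [-0.69985676  0.6305607  -0.87233968] [-0.098325   -0.09258954 -0.02482356] 0.021169643625741415
```

View pics/s12z.png

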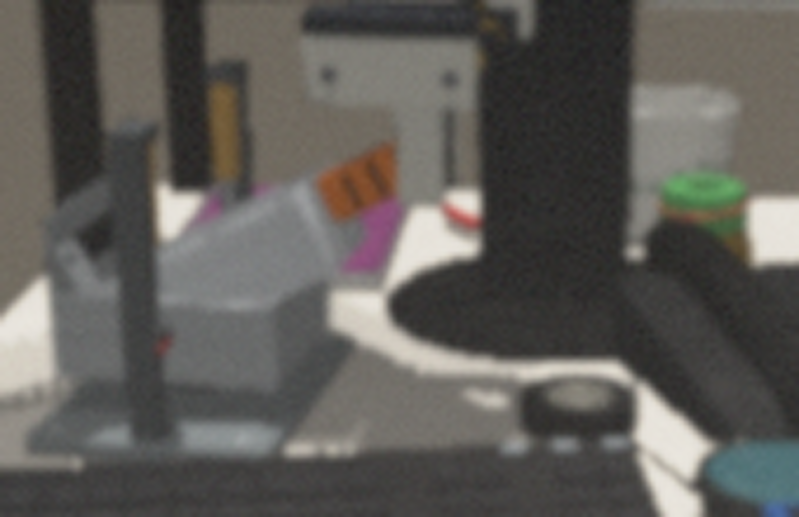

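View pics/sc12z.png

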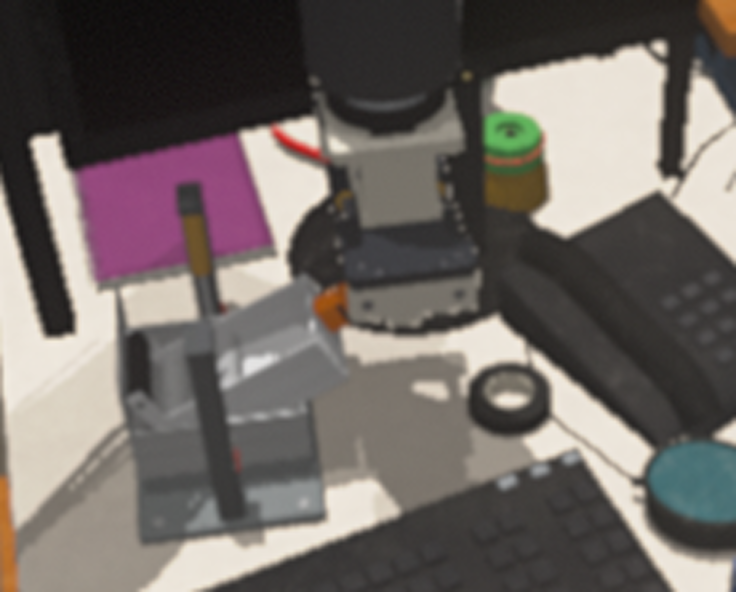

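View pics/w12.png

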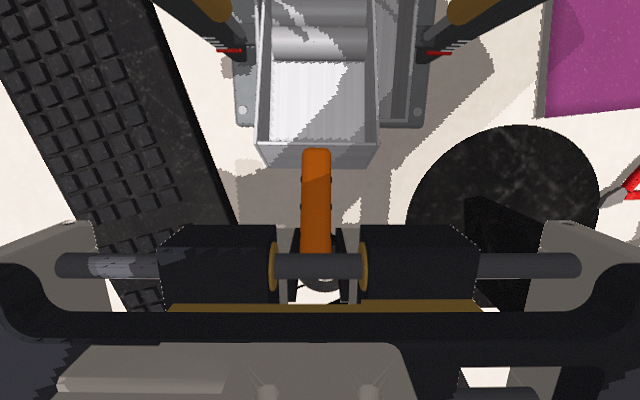

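apply_moves:
  motion:
    - [[-0.5,0.18,-0.1],0]
    - [[-1,0.35,-0.3],0]
    - [[-1,0.35,-0.3],0]

```text
clock: 16.6
tool_pos: [0.5058, 0.0508, 0.1201]
orientation: [-179.9, 0.0, 70.7]
force: [-0.3, -0.2, -1.1]
opening: 0.021
```

apply_moves:
  motion:
    - [[0,0,0],0]
    - [[0,0,0],0]
    - [[0,0,0],0]
    - [[0,0,0],0]
  hand: 0

```text
clock: 17.0
tool_pos: [0.5069, 0.0508, 0.1205]
orientation: [-180.0, 0.0, 70.7]
force: [-1.1, 1.6, -0.6]
opening: 0.016
```

```bash
python3 look.py 13
```

```text
17.0 [0.50690865 0.05083125 0.12046133] [-1.12788263  1.64036988 -0.56591861] [ 0.36431968  0.26588151 -0.08487847] 0.015955969406052418
```

View pics/s13z.png

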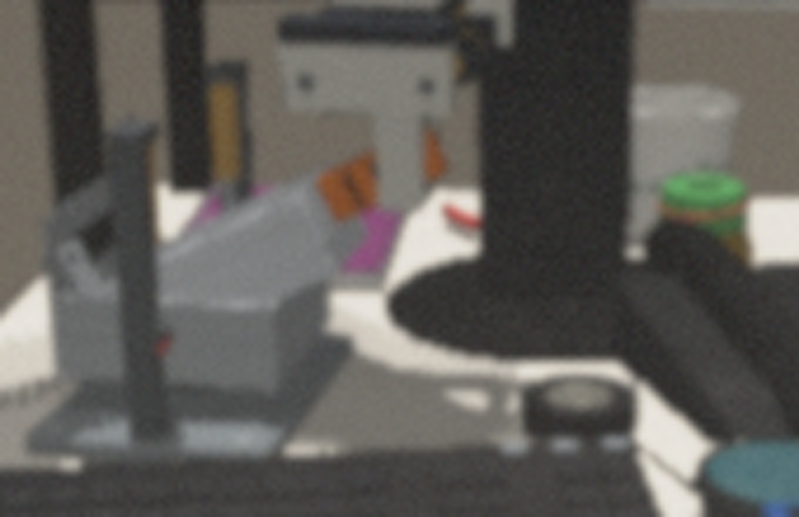

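View pics/w13.png

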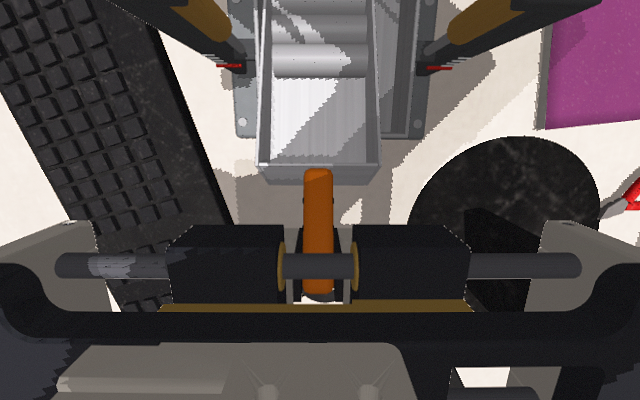

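apply_moves:
  motion:
    - [[0.1,-0.03,0.4],0]
    - [[0.2,-0.07,0.8],0]
    - [[0.4,-0.14,1.2],0]
    - [[0.7,-0.25,1.6],0]
    - [[1,-0.35,1.9],0]
    - [[1.3,-0.46,2.2],0]
    - [[1.6,-0.56,2.5],0]
    - [[1.9,-0.67,2.8],0]
    - [[1.9,-0.67,2.8],0]

```text
clock: 18.0
tool_pos: [0.5267, 0.0441, 0.1491]
orientation: [180.0, -0.0, 70.7]
force: [0.1, -0.3, -1.6]
opening: 0.0161
```

```bash
python3 look.py 14 1
```

```text
18.0 [0.52670142 0.04406143 0.14906602] [ 0.06863784 -0.25890929 -1.57413008] [-0.0739075  -0.26901678  0.04623411] 0.0161071999736599
```

View pics/s14z.png

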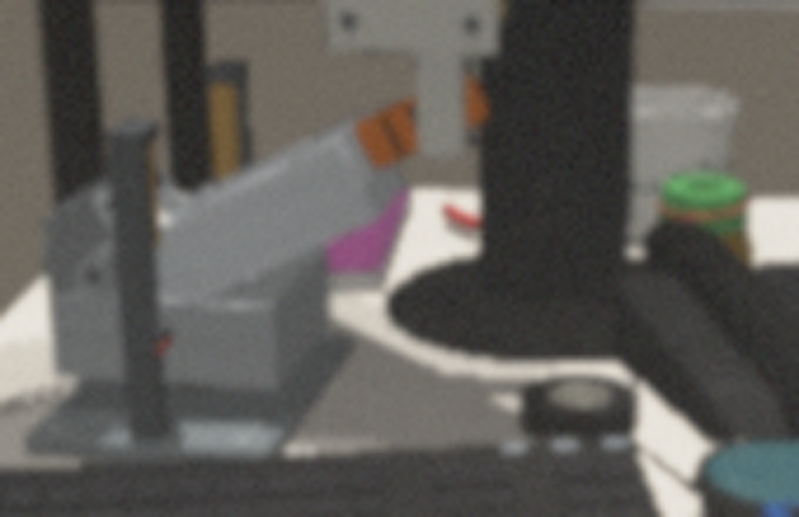

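View pics/sc14z.png

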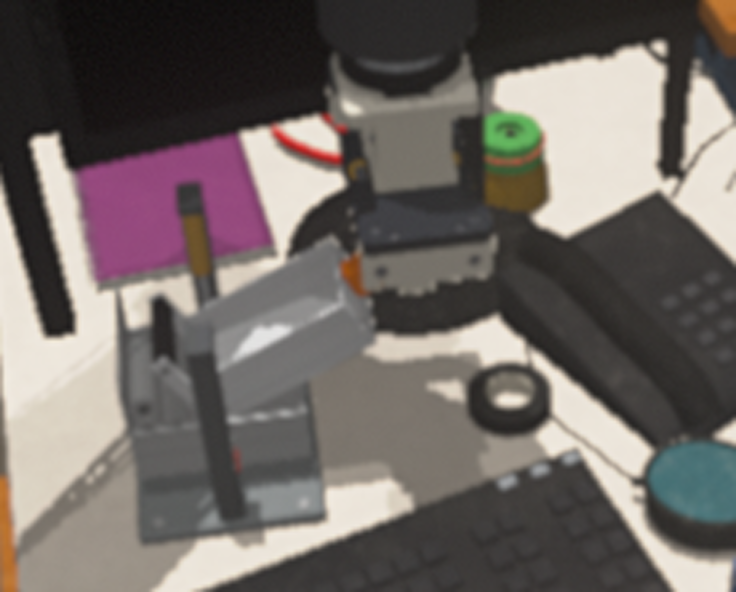

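View pics/w14.png

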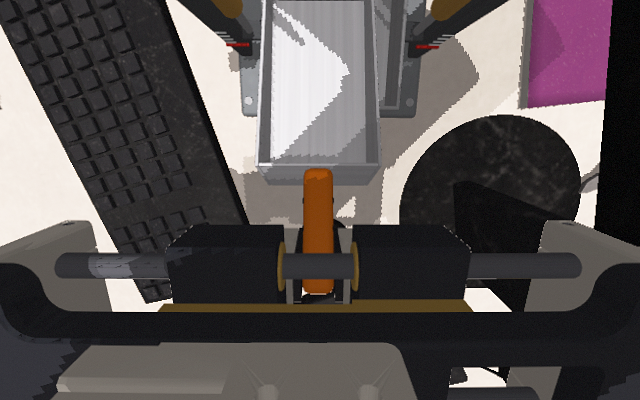

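apply_moves:
  motion:
    - [[0.1,-0.03,0.5],0]
    - [[0.2,-0.07,1.1],0]
    - [[0.3,-0.1,1.8],0]
    - [[0.4,-0.14,2.5],0]
    - [[0.4,-0.14,3.2],0]
    - [[0.4,-0.14,3.8],0]
    - [[0.4,-0.14,4],0]
    - [[0.4,-0.14,4],0]

```text
clock: 18.95
tool_pos: [0.5301, 0.0428, 0.1889]
orientation: [180.0, -0.0, 70.7]
force: [-0.3, 0.5, -2.0]
opening: 0.0157
```

```bash
python3 look.py 15 1
```

```text
18.95 [0.53007958 0.04275454 0.18894357] [-0.2658868   0.51327331 -2.02052427] [-0.08475149 -0.26211286  0.00370705] 0.015729637249046483
```

View pics/s15z.png

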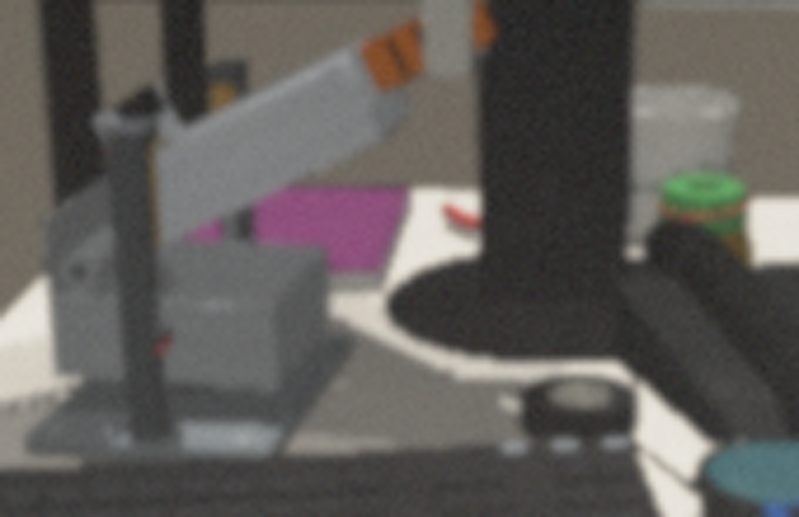

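View pics/sc15z.png

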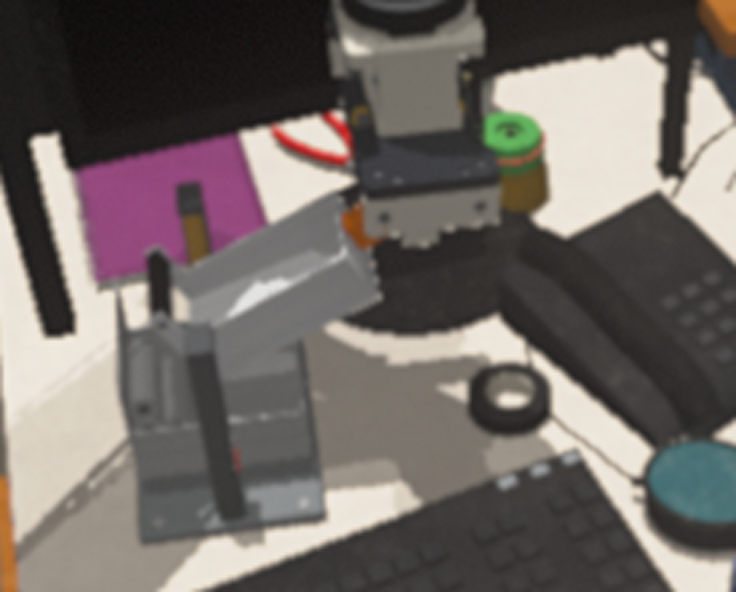

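apply_moves:
  motion:
    - [[0,0,1],0]
    - [[0.5,-0.17,1.7],0]
    - [[1.5,-0.52,2],0]
    - [[3,-1.05,2],0]
    - [[5,-1.75,2],0]
    - [[7,-2.45,2],0]
    - [[9,-3.15,2],0]
    - [[10.5,-3.68,2],0]
    - [[11,-3.85,2],0]
    - [[11,-3.85,2],0]

```text
clock: 20.1
tool_pos: [0.6407, 0.0037, 0.2079]
orientation: [-180.0, 0.0, 70.6]
force: [-0.9, 0.4, -1.4]
opening: 0.0161
```

```bash
python3 look.py 16 1
```

```text
20.1 [0.64067825 0.00365125 0.20792975] [-0.87223459  0.38202199 -1.35498803] [-0.09748995 -0.15738225 -0.01314016] 0.01606290616086738
```

View pics/s16z.png

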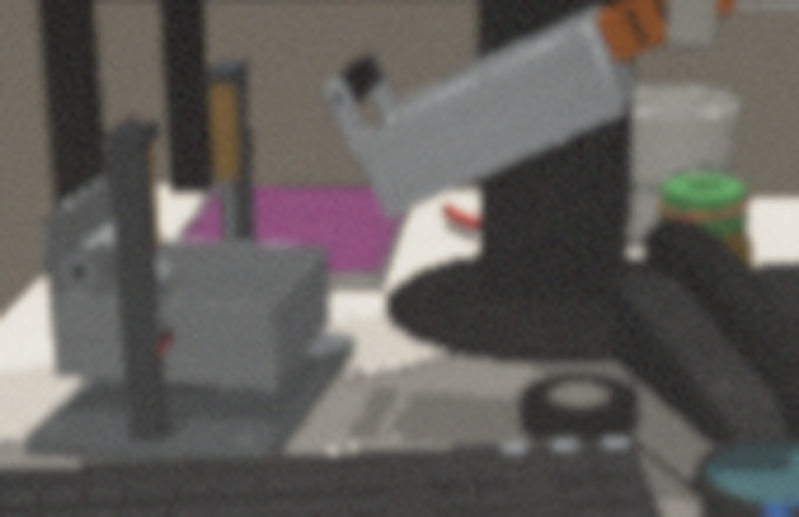

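View pics/sc16z.png

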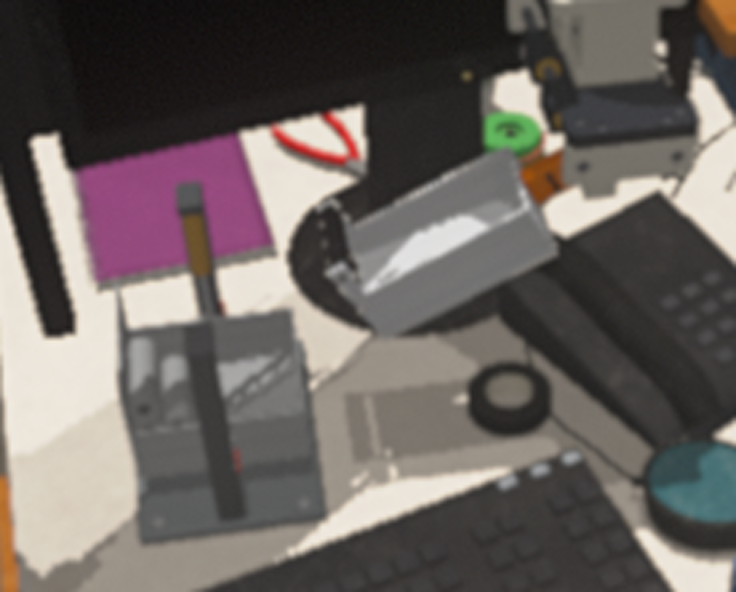

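View pics/w16.png

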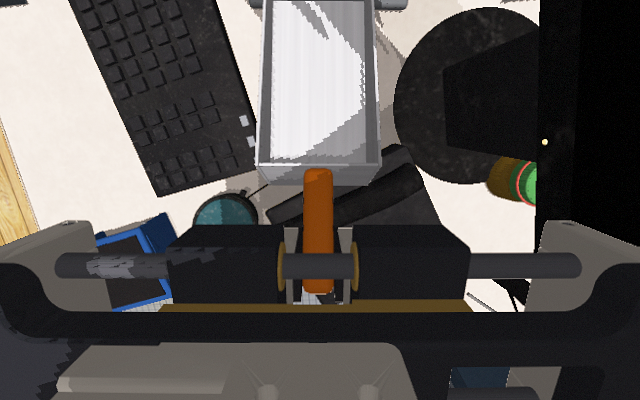

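apply_moves:
  motion:
    - [[-0.5,-1,0],1]
    - [[-1.5,-3,0],3]
    - [[-2.5,-6,0],5]
    - [[-3.8,-9,0],7]
    - [[-5.2,-12,0],9]
    - [[-6.6,-15,0],11]
    - [[-8,-18,0],13]
    - [[-9.5,-21,0],15]
    - [[-10.8,-24,0],16]
    - [[-11.8,-26,0],16]

```text
clock: 21.25
tool_pos: [0.5207, -0.257, 0.2092]
orientation: [179.9, 0.0, 86.7]
force: [0.5, -0.3, -1.8]
opening: 0.0158
```

apply_moves:
  motion:
    - [[0,0,-1],0]
    - [[0,0,-3],0]
    - [[0,0,-5],0]
    - [[0,0,-7],0]
    - [[0,0,-8],0]
    - [[0,0,-8.5],0]
    - [[0,0,-8.5],0]

```text
clock: 21.95
tool_pos: [0.522, -0.2554, 0.1234]
orientation: [-180.0, 0.0, 86.7]
force: [0.4, -0.1, -1.0]
opening: 0.0156
```

```bash
sed -i 's/\[110:220,200:370\],None,fx=4.7,fy=4.7/[150:300,200:400],None,fx=3.9,fy=3.9/' look.py; python3 look.py 17 1
```

```text
21.95 [ 0.52200306 -0.25542145  0.12338762] [ 0.39499299 -0.10624298 -1.02146519] [-0.00131978 -0.17761341 -0.04274098] 0.015584111643820432
```

View pics/s17z.png

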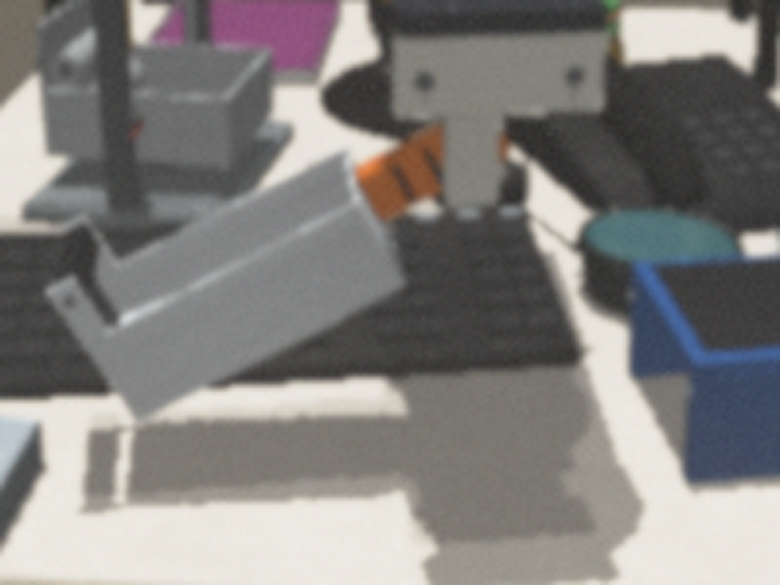

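View pics/sc17.png

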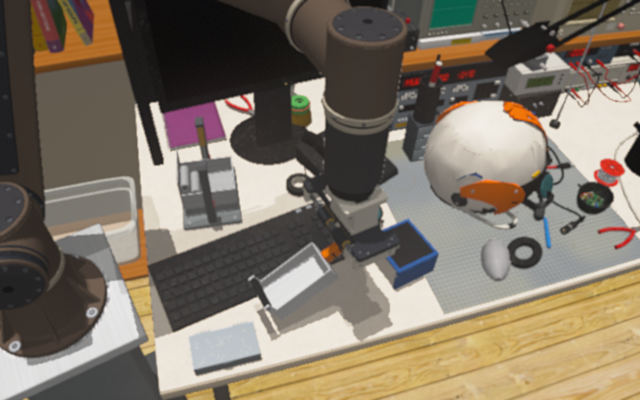

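apply_moves:
  motion:
    - [[0,0,-1.5],0]
    - [[0,0,-3],0]
    - [[0.1,0,-3.8],0]
    - [[0.2,0,-4.4],0]
    - [[0.4,0,-5],0]
    - [[0.6,0,-5.6],0]
    - [[0.8,0,-6.2],0]
    - [[0.9,0,-6.8],0]
    - [[1,0,-7.2],0]
    - [[1,0,-7.2],0]

```text
clock: 23.1
tool_pos: [0.5313, -0.2557, 0.0506]
orientation: [-179.9, -0.0, 86.7]
force: [1.0, -0.5, 2.4]
opening: 0.016
```

```bash
python3 look.py 18
```

```text
23.1 [ 0.53125353 -0.25571015  0.05060166] [ 0.97160841 -0.458559    2.37663252] [-0.12439805 -0.42738077  0.04512347] 0.015971768669654683
```

View pics/s18z.png

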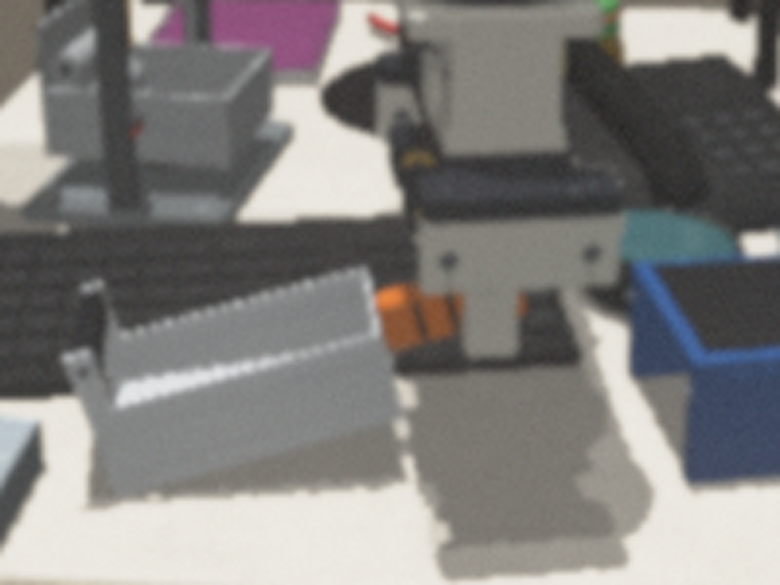

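Pivoting in the grip as planned; the tilt is about 12° now. Continue to flat.

apply_moves:
  motion:
    - [[0.1,0,-0.5],0]
    - [[0.2,0,-1],0]
    - [[0.25,0,-1.5],0]
    - [[0.3,0,-2],0]
    - [[0.3,0,-2.4],0]
    - [[0.3,0,-2.8],0]
    - [[0.3,0,-3.1],0]
    - [[0.3,0,-3.3],0]
    - [[0.3,0,-3.3],0]

```text
clock: 24.1
tool_pos: [0.5347, -0.2558, 0.0182]
orientation: [-180.0, -0.0, 86.7]
force: [1.7, -0.4, 2.1]
opening: 0.0157
```

```bash
python3 look.py 19
```

```text
24.1 [ 0.5346509  -0.25576606  0.01820374] [ 1.68569294 -0.35138358  2.0663346 ] [-0.12474039 -0.36887335  0.02507106] 0.015703698739184636
```

View pics/s19z.png

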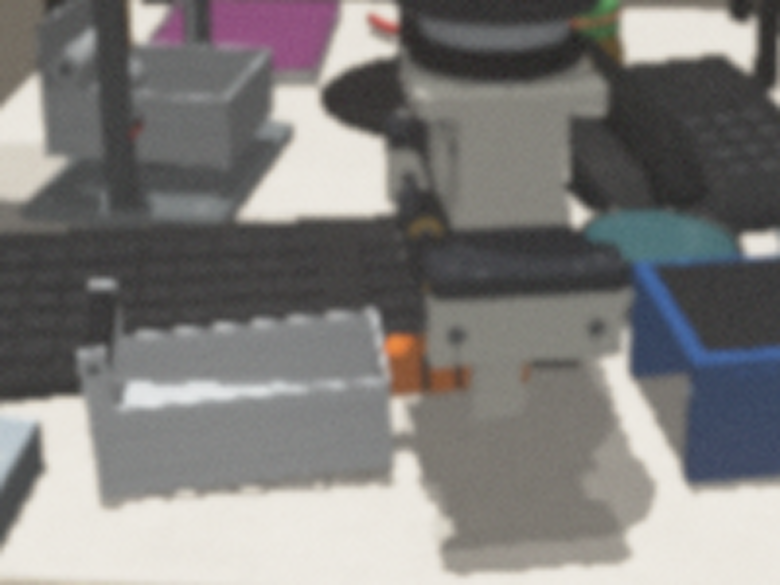

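apply_moves:
  motion:
    - [[0,0,-0.3],0]
    - [[0,0,-0.5],0]
    - [[0,0,-0.5],0]

```text
clock: 24.5
tool_pos: [0.5349, -0.2558, 0.0133]
orientation: [-180.0, -0.0, 86.7]
force: [1.1, 0.9, 2.8]
opening: 0.0161
```

apply_moves:
  motion:
    - [[0,0,0],0]
    - [[0,0,0],0]
    - [[0,0,0],0]
    - [[0,0,0],0]
  hand: 4

```text
clock: 24.9
tool_pos: [0.5347, -0.2558, 0.0134]
orientation: [-180.0, -0.0, 86.7]
force: [-0.1, -0.3, 0.7]
opening: 0.0387
```

apply_moves:
  motion:
    - [[0,0,1],0]
    - [[0,0,3],0]
    - [[0,0,6],0]
    - [[0,0,10],0]
    - [[0,0,14],0]
    - [[0,0,17],0]
    - [[0,0,17],0]
    - [[0,0,17],0]

```text
clock: 25.7
tool_pos: [0.5352, -0.2558, 0.185]
orientation: [179.9, -0.0, 86.7]
force: [-1.1, 0.1, -1.4]
opening: 0.04
```

```bash
python3 look.py 20 1
python3 - <<'E'
from h import *
im=cv2.imread('pics/s20.png'); cv2.imwrite('pics/s20zz.png',cv2.resize(im[115:215,195:285],None,fx=6,fy=6,interpolation=cv2.INTER_CUBIC))
K,D,T=cam('scene');P=cloud(load('sc20')[1],K,D,T)[110:235,165:250].reshape(-1,3)
C=np.array([.397,.0995]);u=np.array([.944,-.33]);v=np.array([.33,.944]);q=P[:,:2]-C; s=q@u;w=q@v
k=(abs(s)<.055)&(abs(w)<.05)&(P[:,2]>.02)
for i in np.arange(-.055,.055,.01):
    m=k&(s>i)&(s<=i+.01); print(round(i,3),m.sum(),np.percentile(P[m,2],[5,50,95]).round(3) if m.sum() else '')
m=(s>.054)&(s<.064)&(abs(w)<.05)&(P[:,2]>.03); print('front wall top',np.percentile(P[m,2],[50,90,97]))
E
```

```text
25.7 [ 0.53516451 -0.25576062  0.18496924] [-1.05343397  0.10881728 -1.38162988] [-0.0134207  -0.03602153 -0.01309787] 0.04001282453791904
-0.055 156 [0.046 0.093 0.096]
-0.045 168 [0.044 0.076 0.095]
-0.035 114 [0.044 0.074 0.076]
-0.025 83 [0.051 0.069 0.074]
-0.015 0 
-0.005 37 [0.033 0.035 0.038]
0.005 88 [0.033 0.036 0.058]
0.015 92 [0.033 0.036 0.072]
0.025 91 [0.032 0.036 0.066]
0.035 91 [0.033 0.035 0.069]
0.045 90 [0.033 0.035 0.074]
front wall top [0.0754041  0.0767487  0.07723787]
```

View pics/s20zz.png

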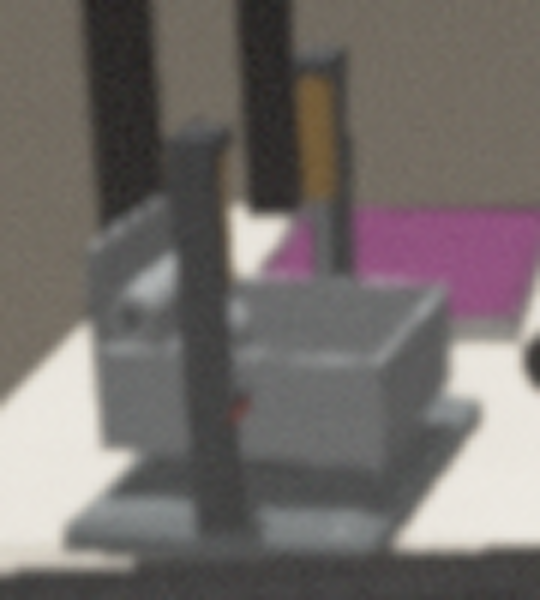

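View pics/sc20z.png

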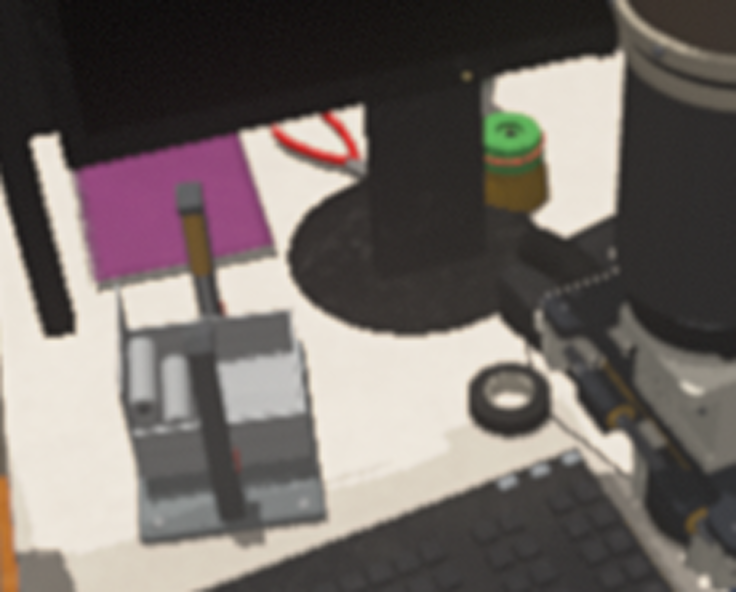

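View pics/s20.png

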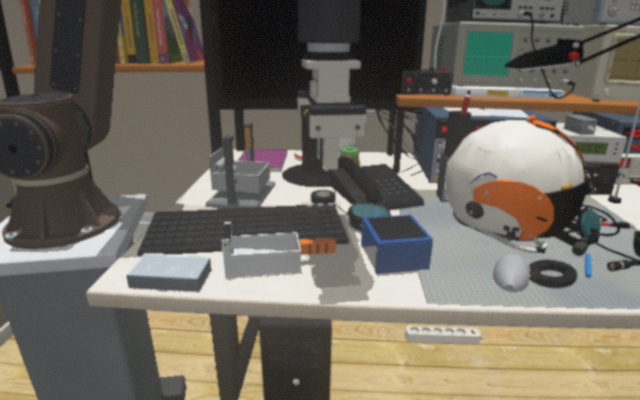

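View pics/w20.png

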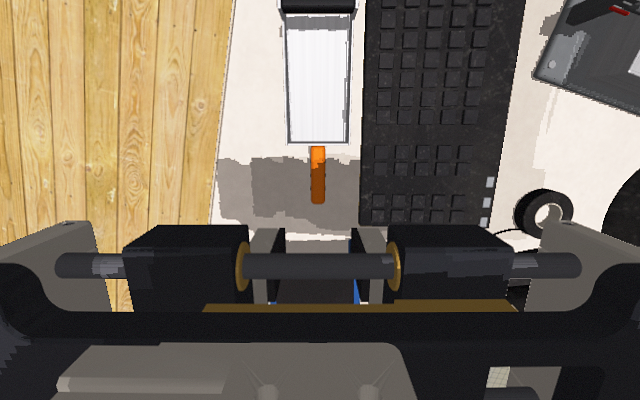

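Run:
```python
from h import *
im,d,o=load('w20'); K,D,T=cam('wrist',o); P=cloud(d,K,D,T)
hsv=cv2.cvtColor(im,cv2.COLOR_BGR2HSV); m=cv2.inRange(hsv,(3,180,60),(20,255,255))>0; m[:140]=0;m[210:]=0;m[:,:300]=0;m[:,340:]=0
q=P[m]; q=q[q[:,2]>.036]; print('handle top',np.median(q,axis=0).round(4),q.min(0).round(3),q.max(0).round(3)); print('bar',P[6,318].round(4))
for a,b in(('s4','s20'),):
    A=load(a)[0].astype(int);B=load(b)[0].astype(int)
    print('ear/tape diff',abs(A-B)[200:222,345:392].mean(),abs(A-B)[186:206,308:338].mean())
ctrl.close_job()
```

```text
handle top [ 0.5182 -0.2528  0.0432] [ 0.488 -0.261  0.039] [ 0.552 -0.244  0.046]
bar [ 0.3682 -0.2439  0.0713]
ear/tape diff 5.3810444874274665 3.906111111111111
the job is handed in; nothing more can be done
```

The job is done and handed in at about 26 s. The five rollers are in the pan, the pan is down on its stop, and the empty scoop stands upright on the desk.

**How it went:**
- I drew the scoop 12 cm out of the garage by its black bar, set it down and let go.
- I took it again by the orange handle and carried it level to the scale.
- The moves allow only shifts and a turn about the vertical, so the arm could not tip the scoop. I rested its underside on the pan's front wall, pressed the pan down, and loosened the fingers so the scoop tipped nose-down by itself.
- I gripped the handle again and lifted it out at that tilt while the rollers ran off the nose.
- I then pivoted the scoop flat against the desk, released it and raised the gripper clear.

**Last checks:**
- **Pan:** depth reads the floor at 35–36 mm (stop is 34 mm) and the front wall at 75–77 mm (75 mm expected), so the pan is on the stop.
- **Rollers:** they are stacked about three high (estimated from depth; not all five are visible) against the back wall. The top one stands above the side walls but below the back wall. The pile had been still for several seconds, and I saw no roller on the desk.
- **Scoop:** empty by picture, and the wrist load with it lifted after the pour was about 1.4–2.0 N against 1.4 N for the empty scoop. On the desk, the handle top is at 43 mm and the bar top at 71 mm (44 and 72 mm expected), so it is level. It is about 6 cm clear of the garage front.
- **Ear cup and tape:** not touched; before-and-after pictures differ only slightly, which I put down to noise and shadow.

No check failed. Force readings wandered by about ±1 N, so I relied on the pictures and depth for the pan and rollers. I could not read the pan's sinking directly.

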